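# Reset the dosing corner of a laundry

## Robot

A 7-joint arm with a two-finger parallel gripper is mounted at the origin on the work surface. World frame = base frame: x ahead of the robot, y to its left, z up, the work surface at z = 0. Lengths are in m, angles in degrees, forces in N, time in s.
With the tool pointing down it reaches from about 0.4 to 0.875 m from the base axis. Payload 6.5 kg.
Tool frame: the origin (TCP) lies midway between the tips of the shut fingers; the grasp point (between the pads) lies behind it (arm.grasp_offset is the z of the grasp point in the tool frame, in m); z points along the fingers, y is the line along which they close (so a half turn about z gives the same grasp; the last joint's range is limited). The gripper opens to 88 mm and grips with 3 to 60 N. Pads are 18 mm wide; open, the fingers measure 123 mm over their backs; the gripper's body (75 mm by 187 mm) begins 45 mm behind the grasp point.
Start: joints at [59.805, 30.733, -0.252, 88.115, 0.149, 61.152, -4.079], TCP at [0.289, -0.582, 0.239] pointing down, gripper open.
Joint ranges: [-154.64, 154.64], [-21.42, 123.67], [-72.66, 72.17], [13.99, 137.28], [-74.86, 254.86], [10.95, 109.41], [-158.01, 158.01]. Speed limits (degrees/s): [136.94, 136.94, 180, 180, 180, 180, 180].

## Interface

Orientations are given as [roll, pitch, yaw] about the fixed x, y, z axes, in that order (R = Rz(yaw) Ry(pitch) Rx(roll)).
In Python, from plant import monitor, capture, get_calibration, finish_job, arm gives the robot as it stands. The module is installed in compiled form; this text tells all that it offers.
- The arm moves only by the tool jog_arm, never from a script. Its argument "targets" is text: rows parted by semicolons, each of 7 numbers parted by spaces: the turn, a rotation vector about the tool's x, y, z in rad, then the shift along the tool's x, y, z in m, then the opening, from -1 (shut) to 1 (fully open). A call has 1 to 20 rows; each row is the pose to reach, as a shift and turn from the pose commanded when the call began, along the tool's axes at that moment; what a row does not reach only later rows make up. A row lasts 1/8 s, in which the tool goes at most 62.5 mm and 10.7 degrees, less where a joint would pass 70% of its speed; a pose out of reach is approached as far as the arm can. A call with a gripper value outside its range is refused whole. The fingers move at their own pace and stop on an object; the grip force is fixed at half the most. Time passes only in rows, so rows that repeat a pose let the fingers close. It gives the time, the measured TCP pose, the force, the opening and the grip force at its end, in the units of the state.
- monitor.state(): the state, without advancing time (a new reading comes with each control period).
- capture(name): name is "scene" or "top" or "wrist"; returns (picture, depth): 420x560x3 uint8, red, green, blue; 420x560 float32, m along the optical axis (not along the pixel's ray), 0 where there is no reading.
- get_calibration(name): a dict with "K" (3x3 intrinsics, pixels), "dist_coeffs" ([k1, k2, p1, p2, k3] as OpenCV has them; the pictures are not rectified), "world_from_camera" (4x4, takes a point from camera to world coordinates). Camera axes: x right, y down, z forward; pixel columns grow to the right and rows downward; lengths in m; the calibration is good to about 2 mm. A picture is of the moment at which its call begins: read the wrist's pose just before it. get_calibration takes no time and is no camera call; for the wrist camera it gives the pose at the moment of the call.
- finish_job(): hands the job in; it is judged then, once.
The state is a dict: "time": time; "q": joint angles; "dq": joint speeds; "effort": joint torques, N m; "eef_pos": TCP position; "orientation": TCP orientation; "contact_force": force on the tool from outside, world axes, zero at the start; "ft_torque": the same for the moment, N m; "width": finger opening in m; "gripper_force": force on a finger pad.
Only numpy, scipy, OpenCV 4.12 (cv2) and the standard library are available. Lean on these libraries where they do the work, as an engineer would, in place of code of your own. Each camera call takes 0.05 s, during which the arm holds its last target. There are 200 camera calls.

## Task

The dosing beakers have been rinsed and some refill bottles were knocked over: put every beaker upside down over a peg of the drying rack, one to a peg and fully down, and stand the tipped bottles upright in the tray beside the ones already standing there, which stay standing. Once all the beakers are on their pegs, and not before, switch the blower on to warm air: press the run key (next to the wide stop key) and the warm key (at the other end of the row) fully down, so that stop and cold pop up. Leave the jar, the basket and the brush alone.

Things in the scene. Friction and masses are not known exactly. Their poses are not given: they have to be found in the camera images.
- beaker0_mid (a point): Centre (half-way up, on the axis) of a square grey plastic dosing beaker, open at one end, with a pale band round the mouth, level marks on the sides and a pale ring on the closed end: 52 x 52 mm outside, 78 mm long, walls 4 mm (cavity 44 x 44 mm, 73 mm deep), 60 g. Its z axis runs from the closed end to the mouth; x and y are square to the side walls. Starts lying on a side on the worktop, mouth roughly towards the robot. Two or three of beaker0..2 are present.
- beaker1_mid (a point): Centre (half-way up, on the axis) of a square grey plastic dosing beaker, open at one end, with a pale band round the mouth, level marks on the sides and a pale ring on the closed end: 52 x 52 mm outside, 78 mm long, walls 4 mm (cavity 44 x 44 mm, 73 mm deep), 60 g. Its z axis runs from the closed end to the mouth; x and y are square to the side walls. Starts lying on a side on the worktop, mouth roughly towards the robot. Two or three of beaker0..2 are present.
- beaker2_mid (a point): Centre (half-way up, on the axis) of a square grey plastic dosing beaker, open at one end, with a pale band round the mouth, level marks on the sides and a pale ring on the closed end: 52 x 52 mm outside, 78 mm long, walls 4 mm (cavity 44 x 44 mm, 73 mm deep), 60 g. Its z axis runs from the closed end to the mouth; x and y are square to the side walls. Starts lying on a side on the worktop, mouth roughly towards the robot. Two or three of beaker0..2 are present.
- tipped0_mid (a point): Centre (half-way up) of a tipped flat white refill bottle, 140 mm tall: body 44 mm (its x) by 56 mm (its y) by 105 mm, then a round neck and cap 28 mm across; about 200 g. Its z axis runs from base to cap; base 70 mm below this point. Starts lying on a 56 mm wide face in a lane of the tray, cap roughly towards the robot. One or both of tipped0, tipped1 are present.
- tipped1_mid (a point): Centre (half-way up) of a tipped flat white refill bottle, 140 mm tall: body 44 mm (its x) by 56 mm (its y) by 105 mm, then a round neck and cap 28 mm across; about 200 g. Its z axis runs from base to cap; base 70 mm below this point. Starts lying on a 56 mm wide face in a lane of the tray, cap roughly towards the robot. One or both of tipped0, tipped1 are present.
- neighbour0_mid (a point): Centre (half-way up, 70 mm above its base) of a bottle of the same kind that already stands upright at the far end of a lane; it is to stay standing in the tray.
- neighbour1_mid (a point): Centre (half-way up, 70 mm above its base) of a bottle of the same kind that already stands upright at the far end of a lane; it is to stay standing in the tray.
- tray: Fixed shallow steel tray, 300 mm (x, away from the robot) by 250 mm (y), with two lanes side by side along x, each 119 mm wide, lane centre lines at y = -61.5 and +61.5 mm. Origin under its centre at worktop height; floor 4 mm above it; rim and middle divider stand 6 mm over the floor.
- rack: Fixed aluminium drying rack: plate 90 mm (x) by 310 mm (y), 8 mm thick, with three upright white pegs in a row along y, 105 mm apart. Origin under the plate's centre at worktop height.
- peg0 (a point): Foot of a drying peg, on its axis at the plate's top face. Peg: 28 mm diameter, 60 mm tall, tapering to 18 mm over the last 12 mm. Any peg takes any beaker; a seated beaker's rim rests flat on the plate.
- peg1 (a point): Foot of a drying peg, on its axis at the plate's top face. Peg: 28 mm diameter, 60 mm tall, tapering to 18 mm over the last 12 mm. Any peg takes any beaker; a seated beaker's rim rests flat on the plate.
- peg2 (a point): Foot of a drying peg, on its axis at the plate's top face. Peg: 28 mm diameter, 60 mm tall, tapering to 18 mm over the last 12 mm. Any peg takes any beaker; a seated beaker's rim rests flat on the plate.
- blower: Fixed grey air blower box, 160 mm (x) by 150 mm (y) by 70 mm tall, louvres on its +y side towards the rack; four white keys in a row along y on its top, in two interlocked pairs: the wide stop key (34 mm) at the +y end (rack side), then the run key; after a 12 mm gap the cold key, then the warm key at the -y end. Run, cold and warm are 24 mm wide; all are 42 mm long in x; 5 mm between the keys of a pair. Origin under its centre at worktop height.
- key_stop (a joint): Travel of the wide stop key, +y end of the row: 0 = up, 0.008 m = fully down. Interlocked with the run key: one of the two is down and stays down, and as one is pressed (3 to 5 N) the other pops up. At the start stop and cold are down.
- key_stop_top (a point): Centre of the top face of the wide stop key, +y end of the row; 87 mm above the worktop when up, 79 mm when down.
- key_run (a joint): Travel of the run key, next to the stop key: 0 = up, 0.008 m = fully down. Interlocked with the stop key: one of the two is down and stays down, and as one is pressed (3 to 5 N) the other pops up. At the start stop and cold are down.
- key_run_top (a point): Centre of the top face of the run key, next to the stop key; 87 mm above the worktop when up, 79 mm when down.
- key_cold (a joint): Travel of the cold key, third in the row: 0 = up, 0.008 m = fully down. Interlocked with the warm key: one of the two is down and stays down, and as one is pressed (3 to 5 N) the other pops up. At the start stop and cold are down.
- key_cold_top (a point): Centre of the top face of the cold key, third in the row; 87 mm above the worktop when up, 79 mm when down.
- key_warm (a joint): Travel of the warm key, -y end of the row: 0 = up, 0.008 m = fully down. Interlocked with the cold key: one of the two is down and stays down, and as one is pressed (3 to 5 N) the other pops up. At the start stop and cold are down.
- key_warm_top (a point): Centre of the top face of the warm key, -y end of the row; 87 mm above the worktop when up, 79 mm when down.
- jar: Bystander: closed jar, 64 mm across, 80 mm tall, beyond the rack; origin under its centre. Leave it alone.
- basket: Bystander: small white plastic basket of clothes pegs, 100 x 150 x 55 mm, beyond the rack; origin under its centre. Leave it alone.
- brush: Bystander: clothes brush lying beyond the rack. Leave it alone.
Things that resemble listed ones, but are neither listed nor needed, are in the scene too. What is shaped like the part that bears beaker0_mid but red is not meant.

How it is judged (in metres and radians):
On the way, in this order (a step that is already met when the one before it is completed fails the run):
1. all beakers are upside down on pegs, while the blower is still off (angle between each of beaker0_mid, beaker1_mid, beaker2_mid's own z axis and vertical above 3.04 rad and z of beaker0_mid in the frame of rack between 0.043 and 0.052 m and (horizontal distance between beaker0_mid and peg0 below 0.016 m or horizontal distance between beaker0_mid and peg1 below 0.016 m or horizontal distance between beaker0_mid and peg2 below 0.016 m) and z of beaker1_mid in the frame of rack between 0.043 and 0.052 m and (horizontal distance between beaker1_mid and peg0 below 0.016 m or horizontal distance between beaker1_mid and peg1 below 0.016 m or horizontal distance between beaker1_mid and peg2 below 0.016 m) and z of beaker2_mid in the frame of rack between 0.043 and 0.052 m and (horizontal distance between beaker2_mid and peg0 below 0.016 m or horizontal distance between beaker2_mid and peg1 below 0.016 m or horizontal distance between beaker2_mid and peg2 below 0.016 m) and value of joint each of key_run, key_warm below 0.003 m), for 0.3 s.
2. run and warm are down, stop and cold have popped up (value of joint each of key_run, key_warm above 0.0065 m and value of joint each of key_stop, key_cold below 0.0015 m), for 0.2 s.
At the end, for the whole second after the job is handed in: Every beaker mouth down over a peg (0.1 rad of vertical, 16 mm of its axis, rim within 5 mm of the plate); every bottle upright (0.1 rad) on the tray floor inside the rim; run and warm keys down (over 6.5 mm), stop and cold up (under 1.5 mm); jar, basket and brush moved under 40 mm (all of step 2 and angle between each of beaker0_mid, beaker1_mid, beaker2_mid's own z axis and vertical above 3.04 rad and z of beaker0_mid in the frame of rack between 0.043 and 0.052 m and (horizontal distance between beaker0_mid and peg0 below 0.016 m or horizontal distance between beaker0_mid and peg1 below 0.016 m or horizontal distance between beaker0_mid and peg2 below 0.016 m) and z of beaker1_mid in the frame of rack between 0.043 and 0.052 m and (horizontal distance between beaker1_mid and peg0 below 0.016 m or horizontal distance between beaker1_mid and peg1 below 0.016 m or horizontal distance between beaker1_mid and peg2 below 0.016 m) and z of beaker2_mid in the frame of rack between 0.043 and 0.052 m and (horizontal distance between beaker2_mid and peg0 below 0.016 m or horizontal distance between beaker2_mid and peg1 below 0.016 m or horizontal distance between beaker2_mid and peg2 below 0.016 m) and angle between each of tipped0_mid, tipped1_mid, neighbour0_mid, neighbour1_mid's own z axis and vertical below 0.1 rad and z of tipped0_mid in the frame of tray between 0.069 and 0.079 m and x of tipped0_mid in the frame of tray between -0.13 and 0.13 m and y of tipped0_mid in the frame of tray between -0.105 and 0.105 m and z of tipped1_mid in the frame of tray between 0.069 and 0.079 m and x of tipped1_mid in the frame of tray between -0.13 and 0.13 m and y of tipped1_mid in the frame of tray between -0.105 and 0.105 m and z of neighbour0_mid in the frame of tray between 0.069 and 0.079 m and x of neighbour0_mid in the frame of tray between -0.13 and 0.13 m and y of neighbour0_mid in the frame of tray between -0.105 and 0.105 m and z of neighbour1_mid in the frame of tray between 0.069 and 0.079 m and x of neighbour1_mid in the frame of tray between -0.13 and 0.13 m and y of neighbour1_mid in the frame of tray between -0.105 and 0.105 m and distance of each of jar, basket, brush from where it was at the start of the episode below 0.04 m); the robot touches nothing.
It fails at once if a standing bottle is knocked over (angle between any of neighbour0_mid, neighbour1_mid's own z axis and vertical above 0.6 rad).
It fails at once if the jar, basket or brush is pushed away (distance of any of jar, basket, brush from where it was at the start of the episode above 0.06 m).
Of beaker0, beaker1, beaker2 only 2 to 3 are there at a start; the rules pass over those that are not, and their reading is None.
Of tipped0, tipped1 only 1 to 2 are there at a start; the rules pass over those that are not, and their reading is None.
At some moment in a run one of beaker0, beaker1, beaker2 may be knocked a few centimetres aside while the robot is not near it.
It also fails if it takes over 208 s, if anything falls off the work surface, if the arm or the gripper's body presses on something with over 40 N, if the wrist force passes 120 N, or if a joint passes its speed limit or range.

## Working session

There is one attempt and no reset: what is moved stays moved. The work goes in short steps, Python scripts to look and compute and a tool call to move; the robot and the scene stay as the last step left them, time stands still between calls to the robot, and variables do not carry over. Pictures are saved under pics/ and viewed, at most 14 in all, crops included, and the job is handed in when it is done.

Besides the shell and the picture viewer there is one more tool, called after "Emit:" as name(argument=value, ...) on one line, values as JSON. jog_arm: Moves the arm, as the interface text tells. Its arguments: {"type":"object","properties":{"targets":{"type":"string"}},"required":["targets"]}

```bash
mkdir -p pics; cat > h.py <<'E'
import numpy as np, cv2, json
from plant import monitor, capture, get_calibration, finish_job, arm
from scipy.spatial.transform import Rotation as R
def snap(cam,fn):
    c=get_calibration(cam); p,d=capture(cam)
    cv2.imwrite(f'pics/{fn}.png',p[:,:,::-1]); np.savez(f'pics/{fn}.npz',p=p,d=d,K=c['K'],D=c['dist_coeffs'],T=c['world_from_camera'])
def cloud(fn):
    z=np.load(f'pics/{fn}.npz'); d=z['d']; h,w=d.shape
    u,v=np.meshgrid(np.arange(w),np.arange(h))
    n=cv2.undistortPoints(np.stack([u,v],-1).reshape(-1,1,2).astype(float),z['K'],z['D']).reshape(h,w,2)
    P=np.dstack([n*d[...,None],d]); W=P@z['T'][:3,:3].T+z['T'][:3,3]; W[d==0]=np.nan
    return W,z['p']
def st():
    s=monitor.state(); return s
E
python3 - <<'E'
from h import *
for c in ('scene','top'): snap(c,c+'0')
a=cv2.imread('pics/scene0.png');b=cv2.imread('pics/top0.png')
s=st();print({k:np.round(v,3) for k,v in s.items()},arm.grasp_offset)
for c in('scene','top','wrist'): print(c,np.round(get_calibration(c)['world_from_camera'],3).tolist())
E
```

```text
{'time': np.float64(0.1), 'q': array([59.804, 30.772, -0.252, 88.163,  0.15 , 61.151, -4.078]), 'dq': array([-0.014, -0.051, -0.026, -0.043,  0.043, -0.041, -0.022]), 'effort': array([ 3.0000e-03, -5.7208e+01,  9.9400e-01, -2.5224e+01, -5.6000e-02,
        1.3000e-02,  0.0000e+00]), 'eef_pos': array([ 0.289, -0.582,  0.238]), 'orientation': array([-1.79914e+02,  8.00000e-03,  2.64070e+01]), 'contact_force': array([-0.206, -0.331,  0.378]), 'ft_torque': array([0.01 , 0.034, 0.014]), 'gripper_force': np.float64(0.0), 'width': np.float64(0.088)} -0.0187
scene [[-0.411, 0.544, -0.732, 1.505], [0.911, 0.262, -0.317, 0.356], [0.019, -0.797, -0.603, 0.838], [0.0, 0.0, 0.0, 1.0]]
top [[0.015, -0.996, 0.09, 0.49], [-1.0, -0.014, 0.013, -0.048], [-0.011, -0.09, -0.996, 1.361], [0.0, 0.0, 0.0, 1.0]]
wrist [[0.445, -0.864, -0.237, 0.349], [-0.896, -0.429, -0.116, -0.552], [-0.001, 0.264, -0.965, 0.385], [0.0, 0.0, 0.0, 1.0]]
```

View pics/top0.png

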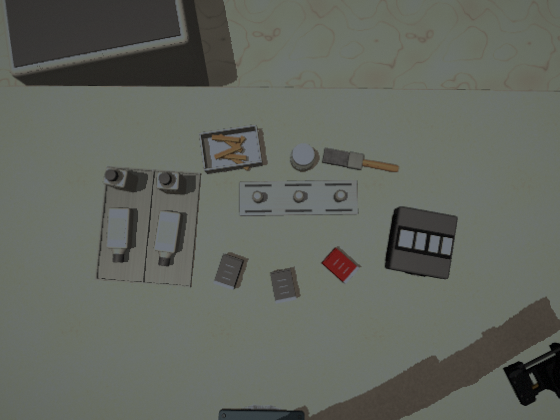

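View pics/scene0.png

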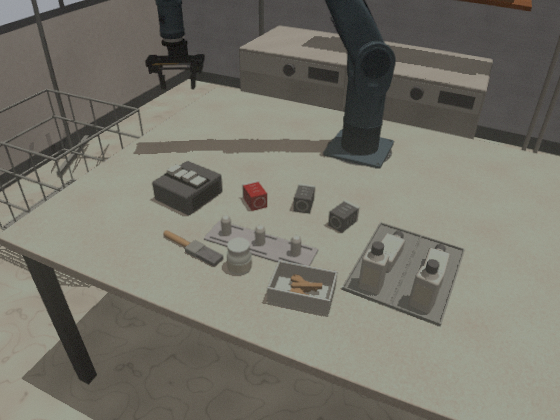

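Top view: the grey beakers are at (230,270) and (285,284), and the red look-alike at (341,264) is not wanted. Tipped bottles are at (118,230) and (167,238), standing ones at (117,177) and (168,181). Pegs are at (260,197), (299,197), (341,196), and the keys run from (405,238) to (447,245), stop leftmost. Next I measure all of them from depth and take one close crop.

```bash
python3 - <<'E'
from h import *
W,p=cloud('top0')
def rect(name,u0,u1,v0,v1,z0,z1):
    w=W[v0:v1,u0:u1].reshape(-1,3); m=(w[:,2]>z0)&(w[:,2]<z1); q=w[m]
    if len(q)<5: print(name,'few',len(q),np.nanmax(w[:,2]));return
    r=cv2.minAreaRect((q[:,:2]*1000).astype(np.float32)); print(name,len(q),'c',np.round(r[0],1),'size',np.round(r[1],1),'ang',round(r[2],1),'z',np.round(np.median(q[:,2]),4))
rect('bkA',205,255,245,295,.042,.06)
rect('bkB',260,310,260,310,.042,.06)
rect('red',315,365,240,290,.042,.06)
rect('botA body',95,140,203,270,.035,.06)
rect('botB body',147,190,205,275,.035,.06)
rect('stA cap',95,135,160,200,.125,.16); rect('stB cap',147,190,160,200,.125,.16)
rect('stA body',95,135,160,200,.09,.12); rect('stB body',147,190,160,200,.09,.12)
rect('plate',235,362,175,220,.004,.014)
for i,u in enumerate((260,299,341)): rect(f'peg{i}',u-18,u+18,178,215,.035,.08)
rect('blower',380,462,200,285,.06,.076)
rect('keys',380,462,200,285,.0765,.1)
rect('trayrim',90,205,160,292,.0075,.014)
rect('traywhole',90,205,160,292,.003,.2)
a=cv2.imread('pics/top0.png')[190:310,85:315]; cv2.imwrite('pics/c1.png',cv2.resize(a,None,fx=3.4,fy=3.4,interpolation=cv2.INTER_CUBIC))
E
```

```text
bkA 663 c [459.9  87.7] size [53.3 77.9] ang 72.7 z 0.053
bkB 655 c [426.3 -51.1] size [78.7 52.5] ang 11.5 z 0.053
red 663 c [ 479.2 -194.9] size [78.6 52.5] ang 48.6 z 0.053
botA body 1053 c [549.6 373. ] size [ 57.9 139. ] ang 89.0 z 0.0483
botB body 1059 c [541.4 248.2] size [ 58.  140.2] ang 82.9 z 0.0482
stA cap 135 c [687.  364.7] size [27.5 26.9] ang 51.5 z 0.1438
stB cap 130 c [680.7 233.8] size [27.  26.9] ang 4.9 z 0.1444
stA body 289 c [687.1 364.7] size [56.1 45.8] ang 81.9 z 0.1089
stB body 290 c [680.2 234.3] size [56.8 45. ] ang 86.3 z 0.1089
plate 3670 c [655.  -87.5] size [116.8 331.8] ang 0.8 z 0.0088
peg0 100 c [649.8  17.5] size [24.6 25.5] ang 2.2 z 0.064
peg1 103 c [653.6 -88.6] size [26.6 25.3] ang 1.9 z 0.0633
peg2 105 c [ 656.8 -191.8] size [27.  25.7] ang 0.4 z 0.0632
blower 2934 c [ 538.8 -397.5] size [151.9 163. ] ang 80.3 z 0.0711
keys 863 c [ 540.7 -397.6] size [136.6 147.8] ang 83.0 z 0.0818
trayrim 2027 c [574.5 310.5] size [340.6 304.4] ang 0.2 z 0.0093
traywhole 10590 c [575.9 308.5] size [346.4 313.6] ang 0.6 z 0.0081
```

View pics/c1.png

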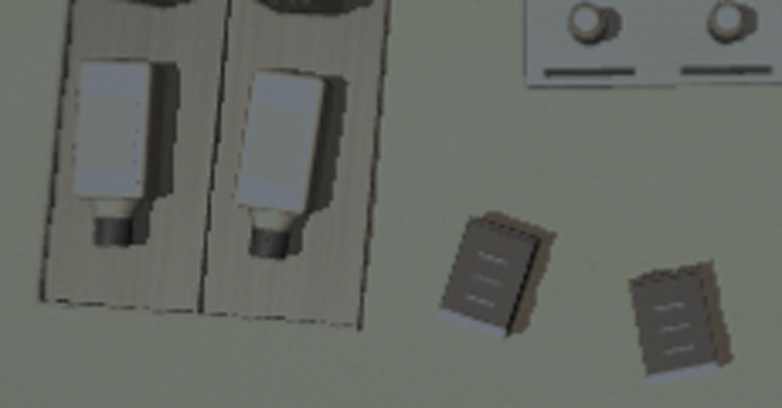

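Crop: both grey beakers have their pale mouths toward the robot, beaker A at about (475,325) and B at about (685,372). Both bottles have their caps toward the robot. The red one is excluded. Sizes and heights match the description, so I move on: first above beaker A, with a horizontal-tool reach test on the way.

```bash
cat >> h.py <<'E'
def Rt(yaw,tilt): return R.from_euler('z',yaw,degrees=True)*R.from_euler('y',-tilt,degrees=True)*R.from_euler('x',180,degrees=True)
GO=-0.0187
def plan(*wps):
    "wps: (x,y,z,yaw,tilt[,grasp=False]); z.. of TCP or grasp point; prints rows from the measured pose"
    s=st(); p0=np.array(s['eef_pos']); R0=R.from_euler('xyz',s['orientation'],degrees=True)
    print('t',round(float(s['time']),2),'pos',np.round(p0,4),'rpy',np.round(s['orientation'],1),'q',np.round(s['q'],0),'F',np.round(s['contact_force'],1),'w',round(float(s['width']),4))
    pp,pr=p0,R0
    for w in wps:
        Rw=Rt(w[3],w[4]); p=np.array(w[:3])
        if len(w)>5 and w[5]: p=p-Rw.apply([0,0,GO])
        d=R0.inv().apply(p-p0); rv=(R0.inv()*Rw).as_rotvec()
        n=max(np.linalg.norm(p-pp)/.0625,np.degrees((pr.inv()*Rw).magnitude())/10.7)
        print(' '.join(f'{x:.3f}' for x in rv),' '.join(f'{x:.4f}' for x in d),'| rows %.1f'%n,'tcp',np.round(p,3)); pp,pr=p,Rw
E
python3 - <<'E'
from h import *
plan((.45,-.2,.30,0,0),(.5,0,.30,0,0),(.55,0,.30,0,90))
E
```

```text
t 0.1 pos [ 0.2888 -0.5817  0.238 ] rpy [-179.9    0.    26.4] q [60. 31. -0. 88.  0. 61. -4.] F [-0.2 -0.3  0.4] w 0.088
-0.001 0.000 0.461 0.3142 -0.2703 -0.0617 | rows 6.7 tcp [ 0.45 -0.2   0.3 ]
-0.001 0.000 0.461 0.4479 -0.4272 -0.0615 | rows 3.3 tcp [0.5 0.  0.3]
-0.363 1.541 0.360 0.4927 -0.4050 -0.0615 | rows 8.4 tcp [0.55 0.   0.3 ]
```

Emit:
jog_arm(targets="0 0 0.461 0.314 -0.270 -0.062 1;0 0 0.461 0.314 -0.270 -0.062 1;0 0 0.461 0.314 -0.270 -0.062 1;0 0 0.461 0.314 -0.270 -0.062 1;0 0 0.461 0.314 -0.270 -0.062 1;0 0 0.461 0.314 -0.270 -0.062 1;0 0 0.461 0.448 -0.427 -0.062 1;0 0 0.461 0.448 -0.427 -0.062 1;0 0 0.461 0.448 -0.427 -0.062 1;0 0 0.461 0.448 -0.427 -0.062 1;-0.363 1.541 0.36 0.493 -0.405 -0.062 1;-0.363 1.541 0.36 0.493 -0.405 -0.062 1;-0.363 1.541 0.36 0.493 -0.405 -0.062 1;-0.363 1.541 0.36 0.493 -0.405 -0.062 1;-0.363 1.541 0.36 0.493 -0.405 -0.062 1;-0.363 1.541 0.36 0.493 -0.405 -0.062 1;-0.363 1.541 0.36 0.493 -0.405 -0.062 1;-0.363 1.541 0.36 0.493 -0.405 -0.062 1;-0.363 1.541 0.36 0.493 -0.405 -0.062 1;-0.363 1.541 0.36 0.493 -0.405 -0.062 1")

```text
time: 2.6
eef_pos: [0.5303, -0.0275, 0.4058]
orientation: [178.5, -54.5, 4.0]
contact_force: [-0.4, 0.0, 0.8]
width: 0.0881
gripper_force: 0.0
```

```bash
python3 - <<'E'
from h import *
plan((.62,-.08,.12,0,90))
E
```

```text
t 2.6 pos [ 0.5303 -0.0275  0.4058] rpy [178.5 -54.5   4. ] q [ -36.  -18.   28.  137.   72.   11. -158.] F [-0.4  0.   0.8] w 0.0881
-0.042 0.619 0.030 -0.1828 0.0524 0.2374 | rows 4.9 tcp [ 0.62 -0.08  0.12]
```

```bash
cat > kin.py <<'E'
from h import *
import os, itertools
from scipy.optimize import least_squares
def log():
    s=st(); row=[*map(float,s['q']),*map(float,s['eef_pos']),*map(float,s['orientation'])]
    L=json.load(open('log.json')) if os.path.exists('log.json') else [[59.804,30.772,-.252,88.163,.15,61.151,-4.078,.2888,-.5817,.238,-179.914,.008,26.407]]
    L.append(row); json.dump(L,open('log.json','w')); return np.array(L)
def ori(q,s,off):
    r=R.identity(); 
    for i,a in enumerate('zyzyzyz'): r=r*R.from_euler(a,s[i]*q[i]+off[i],degrees=True)
    return r
E
python3 - <<'E'
from kin import *
L=log(); res=[]
for s in itertools.product((1,-1),repeat=7):
  for o7 in (0,90,180,270):
   for o1 in (0,180):
    off=[o1,0,0,0,0,0,o7]
    e=max((ori(l[:7],s,off).inv()*R.from_euler('xyz',l[10:],degrees=True)).magnitude()*57.3 for l in L)
    res.append((e,s,o7,o1))
for r in sorted(res)[:4]: print(r)
E
```

```text
(0.0008358657392443531, (-1, 1, -1, 1, -1, 1, -1), 90, 0)
(0.0008358657392484795, (-1, -1, -1, -1, -1, -1, -1), 270, 180)
(35.709071714341874, (-1, -1, 1, -1, -1, -1, 1), 270, 180)
(35.70907171434189, (-1, 1, 1, 1, -1, 1, 1), 90, 0)
```

Emit:
jog_arm(targets="0 -0.5 0 0.0 0.0 0.0 1;0 -0.5 0 0.0 0 0.0 1;0 -0.5 0 0 0 0 1")

```text
time: 2.98
eef_pos: [0.5285, -0.0266, 0.4039]
orientation: [178.4, -32.9, 2.9]
contact_force: [1.9, -1.3, -0.7]
width: 0.0882
gripper_force: 0.0
```

```bash
python3 -c "
from kin import *
log()"
```

Emit:
jog_arm(targets="0.3 -0.5 0.4 0.0 0.1 0.0 1;0.3 -0.5 0.4 0 0.1 0 1;0.3 -0.5 0.4 0 0.1 0 1;0.3 -0.5 0.4 0 0.1 0 1")

```text
time: 3.48
eef_pos: [0.5294, -0.1251, 0.4076]
orientation: [-164.5, -8.0, -12.6]
contact_force: [-0.6, 0.3, 0.4]
width: 0.0881
gripper_force: 0.0
```

```bash
python3 -c "
from kin import *
log()"
```

Emit:
jog_arm(targets="-0.5 0.2 0.5 0.1 -0.1 0.05 1;-0.5 0.2 0.5 0.1 -0.1 0.05 1;-0.5 0.2 0.5 0.1 -0.1 0.05 1;-0.5 0.2 0.5 0.1 -0.1 0.05 1")

```text
time: 3.98
eef_pos: [0.6536, -0.0381, 0.3977]
orientation: [172.4, -17.8, -42.3]
contact_force: [-0.1, -0.6, -0.1]
width: 0.0881
gripper_force: 0.0
```

```bash
python3 -c "
from kin import *
log()"
```

Emit:
jog_arm(targets="0.2 0 -0.5 0 -0.15 0 1;0.2 0 -0.5 0 -0.15 0 1;0.2 0 -0.5 0 -0.15 0 1")

```text
time: 4.35
eef_pos: [0.7581, 0.0693, 0.3782]
orientation: [175.9, -14.6, -12.2]
contact_force: [-0.9, -0.2, 0.2]
width: 0.0881
gripper_force: 0.0
```

```bash
python3 - <<'E'
from kin import *
L=log(); s=(-1,1,-1,1,-1,1,-1); off=[0]*6+[90]
A=[];b=[]
for l in L:
    r=R.identity(); cols=[np.eye(3)]
    for i,a in enumerate('zyzyzyz'):
        r=r*R.from_euler(a,s[i]*l[i]+off[i],degrees=True); cols.append(r.as_matrix())
    A.append(np.hstack(cols)); b.append(l[7:10])
A=np.vstack(A);b=np.hstack(b)
# gauge: offset along a joint's own axis moves to the following link; drop redundant & base columns
keep=[3*i+j for i in range(1,8) for j in range(3)]+[2]
drop={3*1+2,3*2+1,3*3+2,3*4+1,3*5+2,3*6+1}  # along own axis after the joint -> put before it
keep=[k for k in keep if k not in drop]+[]
pre=[]
x=np.linalg.lstsq(A,b,rcond=1e-4)[0]; print('rank',np.linalg.matrix_rank(A,1e-3),A.shape,'res',np.abs(A@x-b).max()); print(np.round(x.reshape(8,3),4)); print(np.round(L[:,:7],0))
E
```

```text
rank 17 (18, 24) res 1.1424742594190462e-06
[[-0.000e+00  1.000e-04  1.744e-01]
 [-1.000e-04 -1.220e-02  1.744e-01]
 [-2.000e-04 -1.220e-02  2.522e-01]
 [ 1.000e-04 -1.000e-02  2.522e-01]
 [ 0.000e+00 -1.000e-02  2.231e-01]
 [ 1.000e-04 -2.000e-04  2.231e-01]
 [-0.000e+00 -2.000e-04  1.641e-01]
 [-1.000e-04  1.000e-04  1.641e-01]]
[[  60.   31.   -0.   88.    0.   61.   -4.]
 [ -36.  -18.   28.  137.   72.   11. -158.]
 [ -56.  -16.   44.  122.   26.   39. -113.]
 [ -37.   16.   68.  100.  -33.   74.  -62.]
 [ -53.   35.   70.   86.  -18.   69. -119.]
 [ -42.   38.   53.   74.  -24.   68.  -96.]]
```

Orientation and link fits are exact, so I have a kinematic model: S-R-S with lengths .349/.504/.446/.328. I'll use it to check which tilts are feasible for placing.

```bash
cat >> kin.py <<'E'
SG=np.array((-1,1,-1,1,-1,1,-1.)); LO=np.array([-154.64,-21.42,-72.66,13.99,-74.86,10.95,-158.01]); HI=np.array([154.64,123.67,72.17,137.28,254.86,109.41,158.01])
TT=np.array([[0,0,.1744],[0,-.0122,.1744],[0,-.0122,.2522],[0,-.01,.2522],[0,-.01,.2231],[0,-.0002,.2231],[0,-.0002,.1641],[0,0,.1641]])
def fk(q,pts=False):
    r=np.eye(3);p=TT[0].copy();P=[]
    for i in range(7):
        a=np.radians(SG[i]*q[i]+(90 if i==6 else 0)); c,s=np.cos(a),np.sin(a)
        M=np.array([[c,-s,0],[s,c,0],[0,0,1]]) if i%2==0 else np.array([[c,0,s],[0,1,0],[-s,0,c]])
        P.append(p.copy()); r=r@M; p=p+r@TT[i+1]
    return (p,r,P) if pts else (p,r)
def ik(p,Rm,q0,lam=0.0,mg=2,iters=60):
    f=lambda q:np.r_[(fk(q)[0]-p)*10,R.from_matrix(Rm.T@fk(q)[1]).as_rotvec()*3,lam*(q-q0)/100]
    s=least_squares(f,np.clip(q0,LO+mg+.1,HI-mg-.1),bounds=(LO+mg,HI-mg),x_scale=50.,max_nfev=iters)
    pp,rr=fk(s.x); return s.x,np.linalg.norm(pp-p),np.degrees(np.linalg.norm(R.from_matrix(Rm.T@rr).as_rotvec()))
E
cat > feas.py <<'E'
from kin import *
rng=np.random.default_rng(0)
def search(x,y,z,yaw,tilt,n=25):
    Rm=Rt(yaw,tilt).as_matrix(); p=np.array([x,y,z])-Rm@[0,0,GO]; out=[]
    for _ in range(n):
        q,e,a=ik(p,Rm,rng.uniform(LO+5,HI-5),iters=40)
        if e<.002 and a<.5:
            P=fk(q,True)[2]; 
            if P[3][2]>.12 and P[5][2]>.08: out.append(q)
    return out
E
time python3 - <<'E'
from feas import *
for peg in [(.650,.0175),(.654,-.0886),(.657,-.192)]:
  for yaw in (-30,0,30):
    for t in (60,75,90):
        o=search(*peg,.09,yaw,t)
        print(peg,yaw,t,len(o),*[list(map(int,q)) for q in o[:2]])
E
```

```text
(0.65, 0.0175) -30 60 14 [-47, 52, 25, 124, 123, 39, 82] [-75, 87, 68, 125, 202, 22, -24]
(0.65, 0.0175) -30 75 16 [-18, 58, -11, 122, 123, 83, 95] [-37, 59, 9, 123, 119, 68, 84]
(0.65, 0.0175) -30 90 15 [-64, 82, 36, 119, 105, 56, 64] [-15, 69, -15, 117, 128, 105, 94]
(0.65, 0.0175) 0 60 12 [14, 50, -26, 130, 165, 60, 113] [-50, 67, 50, 133, 185, 62, 36]
(0.65, 0.0175) 0 75 18 [6, 60, -16, 130, 173, 86, 104] [-32, 64, 23, 132, 165, 83, 64]
(0.65, 0.0175) 0 90 10 [-52, 90, 38, 128, 141, 90, 37] [-62, 101, 47, 129, 137, 80, 23]
(0.65, 0.0175) 30 60 14 [-37, 78, 61, 127, 211, 96, 39] [1, 48, 10, 125, 223, 60, 78]
(0.65, 0.0175) 30 75 15 [-28, 78, 46, 126, 201, 107, 53] [-20, 70, 37, 125, 208, 101, 64]
(0.65, 0.0175) 30 90 12 [34, 71, -21, 118, 233, 77, 108] [16, 68, -3, 119, 225, 93, 98]
(0.654, -0.0886) -30 60 15 [-14, 47, 2, 126, 135, 54, 93] [-47, 61, 42, 127, 154, 36, 51]
(0.654, -0.0886) -30 75 11 [-38, 64, 25, 127, 133, 62, 67] [-1, 58, -14, 125, 139, 85, 97]
(0.654, -0.0886) -30 90 6 [-3, 69, -13, 120, 141, 105, 93] [-28, 71, 12, 122, 127, 88, 72]
(0.654, -0.0886) 0 60 15 [-2, 4
[... 647 characters left out ...]
, 82] [-19, 62, 21, 126, 148, 69, 69]
(0.657, -0.192) -30 90 12 [0, 69, -1, 121, 149, 100, 86] [-37, 84, 37, 123, 131, 73, 47]
(0.657, -0.192) 0 60 12 [-6, 55, 32, 126, 206, 66, 60] [32, 48, -14, 124, 198, 48, 98]
(0.657, -0.192) 0 75 14 [-7, 67, 32, 126, 192, 90, 61] [42, 60, -22, 123, 204, 68, 109]
(0.657, -0.192) 0 90 12 [-25, 97, 49, 122, 157, 105, 28] [-25, 97, 50, 122, 157, 105, 28]
(0.657, -0.192) 30 60 21 [71, 66, -52, 107, -72, 12, 61] [71, 66, -52, 107, -72, 12, 61]
(0.657, -0.192) 30 75 21 [79, 81, -58, 106, -72, 17, 75] [2, 73, 43, 111, 227, 104, 61]
(0.657, -0.192) 30 90 13 [80, 89, -55, 102, -72, 33, 82] [80, 89, -55, 102, -72, 33, 82]
real	0m38.404s
user	0m38.957s
sys	0m0.044s
```

```bash
cat >> kin.py <<'E'
def jac(q):
    p0,r0=fk(q); J=np.zeros((6,7))
    for i in range(7):
        d=q.copy(); d[i]+=.01; p,r=fk(d); J[:3,i]=(p-p0)/.01; J[3:,i]=(R.from_matrix(r@r0.T)).as_rotvec()/.01
    return J
def dls(q,p,Rm,it=25,mg=0.,lam=1e-3):
    "min-norm iterative IK with limit clamping (active joints frozen)"
    q=q.copy()
    for _ in range(it):
        pp,rr=fk(q); e=np.r_[p-pp,R.from_matrix(Rm@rr.T).as_rotvec()]
        if np.linalg.norm(e)<1e-4: break
        n=np.linalg.norm(e); e=e*min(1,.05/n); free=np.ones(7,bool)
        for _ in range(4):
            J=jac(q)*57.3; J[:,~free]=0
            dq=57.3*J.T@np.linalg.solve(J@J.T+lam**2*np.eye(6)*10,e)
            nq=q+dq; bad=((nq<LO+mg)|(nq>HI-mg))&free
            if not bad.any(): break
            free&=~bad
        q=np.clip(nq,LO+mg,HI-mg)
    pp,rr=fk(q); return q,np.linalg.norm(pp-p),np.degrees(np.linalg.norm(R.from_matrix(Rm.T@rr).as_rotvec()))
def follow(q,p0,R0,wps,solver=dls,verbose=True):
    "wps (x,y,z,yaw,tilt,grasp,[R]) ; steps limited as jog; returns q"
    p,r=np.array(p0),R0; tot=0;worst=(0,0)
    for w in wps:
        Rw=w[6] if len(w)>6 else Rt(w[3],w[4]); pt=np.array(w[:3])-(Rw.apply([0,0,GO]) if w[5] else 0)
        n=int(np.ceil(max(np.linalg.norm(pt-p)/.06,np.degrees((r.inv()*Rw).magnitude())/10)))+1; rv=(r.inv()*Rw).as_rotvec(); pa,ra=p,r
        for k in range(1,n+1):
            p=pa+(pt-pa)*k/n; r=ra*R.from_rotvec(rv*k/n); q,e,a=solver(q,p,r.as_matrix())
            worst=max(worst,(e,a))
        tot+=n
        if verbose: print('wp',np.round(w[:5],2),'q',np.round(q).astype(int),'err mm %.1f deg %.1f'%(e*1e3,a),'rows',tot)
    return q,worst
E
python3 - <<'E'
from kin import *
L=json.load(open('log.json')); q=np.array(L[0][:7]); p,r=fk(q)
w=[(.45,-.2,.30,0,0,0),(.5,0,.30,0,0,0),(.55,0,.3,0,90,0)]
follow(q,p,R.from_matrix(r),w)
print(np.round(L[1][:7]))
follow(q,p,R.from_matrix(r),w,lambda q,p,Rm:ik(p,Rm,q,lam=.02,mg=0.01))
E
```

```text
wp [ 0.45 -0.2   0.3   0.    0.  ] q [ 24  12  -7 107   2  61 -73] err mm 0.0 deg 0.0 rows 8
wp [0.5 0.  0.3 0.  0. ] q [  8  13 -15 106   4  62 -99] err mm 0.0 deg 0.0 rows 13
wp [ 0.55  0.    0.3   0.   90.  ] q [  -5  -21   -1  115   25   15 -115] err mm 389.0 deg 17.7 rows 23
[ -36.  -18.   28.  137.   72.   11. -158.]
wp [ 0.45 -0.2   0.3   0.    0.  ] q [ 25  12  -8 107   2  61 -73] err mm 0.0 deg 0.0 rows 8
wp [0.5 0.  0.3 0.  0. ] q [  8  13 -16 106   4  62 -99] err mm 0.0 deg 0.0 rows 13
wp [ 0.55  0.    0.3   0.   90.  ] q [ -55  -21   47  137   81   11 -158] err mm 96.7 deg 36.2 rows 23
```

```bash
cat > sim.py <<'E'
from kin import *
S=lambda q,p,Rm:ik(p,Rm,q,lam=.02,mg=0.01)
E
python3 - <<'E'
from sim import *
L=json.load(open('log.json')); q0=np.array(L[-1][:7]); p0,r0=fk(q0); r0=R.from_matrix(r0)
def sgn(y): return y
# beaker A: centre .460,.0877 closed-end dir -17.3 ; grasp 18mm to closed end
for name,(cx,cy,u),peg in (('A',(.460,.0877,-17.3),(.650,.0175)),('B',(.4263,-.0511,11.5),(.654,-.0886))):
  gx=cx+.018*np.cos(np.radians(u)); gy=cy+.018*np.sin(np.radians(u))
  for flip in (180,0):
   for a in (0,20):
    for phi in (-30,0,30):
      s=-1 if flip else 1; yw=(u+flip+180)%360-180; yp=(phi+flip+180)%360-180; t=90-a
      wps=[(gx,gy,.2,yw,0,1),(gx,gy,.03,yw,-a*s,1),(gx+.05,gy,.25,yw,s*20,1),(.6,peg[1],.25,yp,s*45,1),(*peg,.20,yp,s*t,1),(*peg,.067,yp,s*t,1)]
      q,w=q0,None
      try:
        print(name,flip,'a',a,'phi',phi)
        q,w=follow(q,p0,r0,wps,S,verbose=False); pf,rf,P=fk(q,True); Rw=Rt(yp,s*t)
        pt=np.array([*peg,.067])-Rw.apply([0,0,GO])
        print('   final q',np.round(q).astype(int),'err',np.round(1e3*np.linalg.norm(pf-pt)),'deg',round(np.degrees((Rw.inv()*R.from_matrix(rf)).magnitude()),1),'worst',np.round(w,3),'elbow z',round(P[3][2],2),'wrist z',round(P[5][2],2))
      except Exception as e: print(e)
E
```

```text
A 180 a 0 phi -30
   final q [ -55   79   26  118  108   69 -111] err 0.0 deg 0.0 worst [0.    0.006] elbow z 0.45 wrist z 0.07
A 180 a 0 phi 0
   final q [ 21  80 -30 124 194 104 -57] err 0.0 deg 0.0 worst [0.    0.003] elbow z 0.43 wrist z 0.07
A 180 a 0 phi 30
   final q [ 77 114 -68 115 239  17 -29] err 0.0 deg 0.0 worst [0.002 0.419] elbow z 0.14 wrist z 0.07
A 180 a 20 phi -30
   final q [ -50   63   25  123  120   51 -105] err 0.0 deg 0.0 worst [0.    0.006] elbow z 0.58 wrist z 0.17
A 180 a 20 phi 0
   final q [ 16  62 -28 130 174  80 -65] err 0.0 deg 0.0 worst [0.    0.012] elbow z 0.58 wrist z 0.17
A 180 a 20 phi 30
   final q [ 66  89 -65 121 193  25 -10] err 0.0 deg 0.0 worst [0.001 0.135] elbow z 0.35 wrist z 0.17
A 0 a 0 phi -30
   final q [ -93  124   72  116  -59   11 -158] err 19.0 deg 8.4 worst [ 0.088 10.308] elbow z 0.08 wrist z 0.09
A 0 a 0 phi 0
   final q [-100  124   72  117  -75   11 -142] err 75.0 deg 31.5 worst [ 0.103 30.706] elbow z 0.08 wrist z 0.1
A 0 a 0 phi 30
   final q [ 80 118 -70 110 -75  11 109] err 12.0 deg 5.2 worst [ 0.031 12.254] elbow z 0.1 
[... 1197 characters left out ...]
2  115  -59   11 -158] err 38.0 deg 15.6 worst [ 0.099 15.067] elbow z 0.08 wrist z 0.09
B 0 a 0 phi 0
   final q [ 93 124 -70 108 -75  14 114] err 44.0 deg 19.4 worst [ 0.077 23.244] elbow z 0.06 wrist z 0.01
B 0 a 0 phi 30
   final q [ 84 108 -68 109 -73  14  98] err 0.0 deg 0.0 worst [0.012 5.241] elbow z 0.18 wrist z 0.07
B 0 a 20 phi -30
   final q [ -78  110   72  114  -75   11 -126] err 39.0 deg 17.8 worst [ 0.043 18.307] elbow z 0.19 wrist z 0.14
B 0 a 20 phi 0
   final q [ 87 105 -66 107 -75  11  91] err 62.0 deg 28.7 worst [ 0.065 29.138] elbow z 0.21 wrist z 0.07
B 0 a 20 phi 30
   final q [ 75  84 -61 109 -75  11  78] err 13.0 deg 6.1 worst [0.014 6.109] elbow z 0.39 wrist z 0.16
```

```bash
cat >> sim.py <<'E'
def go(*w):
    s=st(); q=np.array(s['q'],float); plan(*w)
    follow(q,np.array(s['eef_pos']),R.from_euler('xyz',s['orientation'],degrees=True),[(*x,0) if len(x)<6 else x for x in w],S)
E
python3 - <<'E'
from sim import *
u=-17.3; gx=.460+.018*np.cos(np.radians(u)); gy=.0877+.018*np.sin(np.radians(u)); print(gx,gy)
go((.6,.07,.3,75,0,1),(gx,gy,.14,162.7,20,1))
E
```

```text
0.47718569439105035 0.08234725226659985
t 4.35 pos [0.7581 0.0693 0.3782] rpy [175.9 -14.6 -12.2] q [-42.  38.  53.  74. -24.  68. -96.] F [-0.9 -0.2  0.2] w 0.0881
0.251 -0.149 -1.521 -0.1741 0.0285 0.0570 | rows 8.3 tcp [0.6   0.07  0.281]
0.918 0.112 -2.931 -0.3390 0.0330 0.1788 | rows 8.4 tcp [0.471 0.084 0.122]
wp [6.0e-01 7.0e-02 3.0e-01 7.5e+01 0.0e+00] q [-32  26  29  94 -14  64 -14] err mm 0.0 deg 0.0 rows 10
wp [4.800e-01 8.000e-02 1.400e-01 1.627e+02 2.000e+01] q [-12  34   4 105 -12  60  72] err mm 0.0 deg 0.0 rows 20
```

Emit:
jog_arm(targets="0.251 -0.149 -1.521 -0.174 0.029 0.057 1;0.251 -0.149 -1.521 -0.174 0.029 0.057 1;0.251 -0.149 -1.521 -0.174 0.029 0.057 1;0.251 -0.149 -1.521 -0.174 0.029 0.057 1;0.251 -0.149 -1.521 -0.174 0.029 0.057 1;0.251 -0.149 -1.521 -0.174 0.029 0.057 1;0.251 -0.149 -1.521 -0.174 0.029 0.057 1;0.251 -0.149 -1.521 -0.174 0.029 0.057 1;0.251 -0.149 -1.521 -0.174 0.029 0.057 1;0.918 0.112 -2.931 -0.339 0.033 0.179 1;0.918 0.112 -2.931 -0.339 0.033 0.179 1;0.918 0.112 -2.931 -0.339 0.033 0.179 1;0.918 0.112 -2.931 -0.339 0.033 0.179 1;0.918 0.112 -2.931 -0.339 0.033 0.179 1;0.918 0.112 -2.931 -0.339 0.033 0.179 1;0.918 0.112 -2.931 -0.339 0.033 0.179 1;0.918 0.112 -2.931 -0.339 0.033 0.179 1;0.918 0.112 -2.931 -0.339 0.033 0.179 1;0.918 0.112 -2.931 -0.339 0.033 0.179 1")

```text
time: 6.72
eef_pos: [0.4706, 0.0824, 0.1235]
orientation: [-180.0, -19.9, 162.1]
contact_force: [-0.5, 0.4, 0.4]
width: 0.0885
gripper_force: 0.0
```

```bash
python3 - <<'E'
from sim import *
go((.4772,.0823,.030,162.7,20,1))
snap('wrist','w1'); snap('top','top1')
W,p=cloud('top1')
w=W[235:310,200:320].reshape(-1,3); 
for n,(a,b) in {'A':(205,255),'B':(260,310)}.items():
    w=W[240:312,a:b].reshape(-1,3); q=w[(w[:,2]>.048)&(w[:,2]<.058)]; r=cv2.minAreaRect((q[:,:2]*1000).astype(np.float32)); print(n,r)
E
```

```text
t 6.72 pos [0.4706 0.0824 0.1235] rpy [-180.   -19.9  162.1] q [-11.  34.   3. 105. -12.  60.  71.] F [-0.5  0.4  0.4] w 0.0885
0.003 0.002 -0.010 -0.0377 0.0019 0.1045 | rows 1.8 tcp [0.471 0.084 0.012]
wp [4.800e-01 8.000e-02 3.000e-02 1.627e+02 2.000e+01] q [-10  45   1 105 -13  49  74] err mm 0.0 deg 0.0 rows 3
A ((0.0, 0.0), (0.0, 0.0), 0.0)
B ((426.2331237792969, -50.88079071044922), (78.1582260131836, 52.35002136230469), 11.944001197814941)
```

View pics/w1.png

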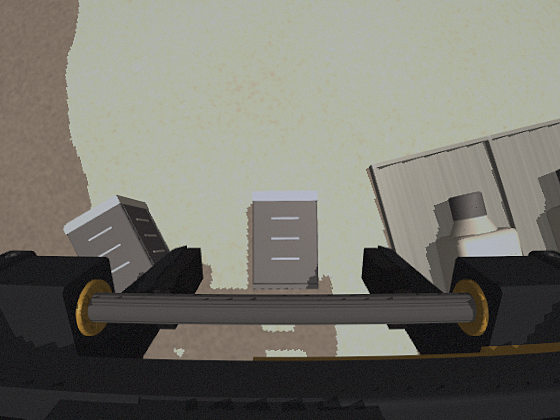

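Wrist view: beaker A (284,240) is centred between the fingers, mouth away toward the top (pale rim at 284,197). B is at far left (120,240). Now descend, grip and lift.

Emit:
jog_arm(targets="0 0 -0.01 -0.019 0.001 0.052 1;0 0 -0.01 -0.038 0.001 0.1045 1;0 0 -0.01 -0.038 0.001 0.1045 1;0 0 -0.01 -0.038 0.001 0.1045 -1;0 0 -0.01 -0.038 0.001 0.1045 -1;0 0 -0.01 -0.038 0.001 0.1045 -1;0 0 -0.01 -0.038 0.001 0.1045 -1;0 0 -0.01 -0.038 0.001 0.1045 -1;0 0 -0.01 -0.019 0.001 0.052 -1;0 0 -0.01 0.02 0 -0.05 -1;0 0 -0.01 0.02 0 -0.05 -1")

```text
time: 8.2
eef_pos: [0.4692, 0.0829, 0.1802]
orientation: [179.8, -19.8, 162.7]
contact_force: [0.6, 0.2, -1.2]
width: 0.0517
gripper_force: 30.0
```

```bash
python3 - <<'E'
from sim import *
go((.55,.05,.26,180,-20,1),(.6,.0175,.25,180,-50,1),(.650,.0175,.20,180,-70,1))
print('--')
go((.55,.05,.26,180,-20,1),(.6,.0175,.25,180,-50,1),(.650,.0175,.20,180,-70,1),(.650,.0175,.067,180,-70,1))
W,p=cloud('top0')
for i,u in enumerate((260,299,341)):
    w=W[178:215,u-18:u+18].reshape(-1,3); q=w[w[:,2]>.06]; print(i,cv2.minEnclosingCircle((q[:,:2]*1000).astype(np.float32)),np.nanmax(w[:,2]))
E
```

```text
t 8.2 pos [0.4692 0.0829 0.1802] rpy [179.8 -19.8 162.7] q [-12.  29.   3. 103. -11.  66.  70.] F [ 0.6  0.2 -1.2] w 0.0517
0.003 -0.688 -0.309 -0.0664 -0.0052 -0.0901 | rows 4.0 tcp [0.556 0.05  0.242]
-0.080 -1.207 -0.312 -0.1291 -0.0189 -0.1079 | rows 2.8 tcp [0.614 0.018 0.238]
-0.139 -1.553 -0.306 -0.1919 -0.0032 -0.0833 | rows 1.9 tcp [0.668 0.018 0.194]
wp [ 5.5e-01  5.0e-02  2.6e-01  1.8e+02 -2.0e+01] q [-16  12   5 119   6  30  73] err mm 0.0 deg 0.0 rows 6
wp [ 6.0e-01  2.0e-02  2.5e-01  1.8e+02 -5.0e+01] q [ 30  21 -45 132 134  28 -44] err mm 0.0 deg 0.0 rows 11
wp [ 6.5e-01  2.0e-02  2.0e-01  1.8e+02 -7.0e+01] q [ 28  47 -44 134 164  67 -56] err mm 0.0 deg 0.0 rows 14
--
t 8.2 pos [0.4692 0.0829 0.1802] rpy [179.8 -19.8 162.7] q [-12.  29.   3. 103. -11.  66.  70.] F [ 0.6  0.2 -1.2] w 0.0517
0.003 -0.688 -0.309 -0.0664 -0.0052 -0.0901 | rows 4.0 tcp [0.556 0.05  0.242]
-0.080 -1.207 -0.312 -0.1291 -0.0189 -0.1079 | rows 2.8 tcp [0.614 0.018 0.238]
-0.139 -1.553 -0.306 -0.1919 -0.0032 -0.0833 | rows 1.9 tcp [0.668 0.018 0.194]
-0.139 -1.553 -0.306 -0.2369 -0.0037 0.0419 | rows 2.1 tcp [0.668 0.018 0.061]
wp [ 5.5e-01  5.0e-02  2.6e-01  1.8e+02 -2.0e+01] q [-16  12   5 119   6  30  73] err mm 0.0 deg 0.0 rows 6
wp [ 6.0e-01  2.0e-02  2.5e-01  1.8e+02 -5.0e+01] q [ 30  21 -45 132 134  28 -44] err mm 0.0 deg 0.0 rows 11
wp [ 6.5e-01  2.0e-02  2.0e-01  1.8e+02 -7.0e+01] q [ 28  47 -44 134 164  67 -56] err mm 0.0 deg 0.0 rows 14
wp [ 6.5e-01  2.0e-02  7.0e-02  1.8e+02 -7.0e+01] q [ 24  66 -36 129 176  80 -56] err mm 0.0 deg 0.0 rows 18
0 ((651.0762329101562, 16.537614822387695), 12.645092010498047) 0.07429436277308032
1 ((653.001708984375, -87.58344268798828), 13.499937057495117) 0.0730888367719913
2 ((655.9630126953125, -192.36839294433594), 12.51456356048584) 0.0748862673291113
```

Emit:
jog_arm(targets="0 -0.688 -0.309 -0.066 -0.005 -0.09 -1;0 -0.688 -0.309 -0.066 -0.005 -0.09 -1;0 -0.688 -0.309 -0.066 -0.005 -0.09 -1;0 -0.688 -0.309 -0.066 -0.005 -0.09 -1;0 -0.688 -0.309 -0.066 -0.005 -0.09 -1;-0.08 -1.207 -0.312 -0.129 -0.019 -0.108 -1;-0.08 -1.207 -0.312 -0.129 -0.019 -0.108 -1;-0.08 -1.207 -0.312 -0.129 -0.019 -0.108 -1;-0.08 -1.207 -0.312 -0.129 -0.019 -0.108 -1;-0.08 -1.207 -0.312 -0.129 -0.019 -0.108 -1;-0.08 -1.207 -0.312 -0.129 -0.019 -0.108 -1;-0.08 -1.207 -0.312 -0.129 -0.019 -0.108 -1;-0.08 -1.207 -0.312 -0.129 -0.019 -0.108 -1;-0.08 -1.207 -0.312 -0.129 -0.019 -0.108 -1")

```text
time: 9.95
eef_pos: [0.6176, 0.0011, 0.2339]
orientation: [-176.4, 48.0, -179.5]
contact_force: [0.0, -1.3, -0.7]
width: 0.0517
gripper_force: 30.0
```

```bash
python3 - <<'E'
from sim import *
go((.651,.0175,.20,180,-70,1),(.651,.0175,.067,180,-70,1))
E
```

```text
t 9.95 pos [0.6176 0.0011 0.2339] rpy [-176.4   48.  -179.5] q [  8.  17. -20. 132. 135.  22. -50.] F [ 0.  -1.3 -0.7] w 0.0517
-0.053 -0.384 0.017 -0.0043 0.0199 0.0638 | rows 2.1 tcp [0.669 0.018 0.194]
-0.053 -0.384 0.017 0.0945 0.0255 0.1527 | rows 2.1 tcp [0.669 0.018 0.061]
wp [ 6.5e-01  2.0e-02  2.0e-01  1.8e+02 -7.0e+01] q [ 14  40 -28 135 166  65 -70] err mm 0.0 deg 0.0 rows 4
wp [ 6.5e-01  2.0e-02  7.0e-02  1.8e+02 -7.0e+01] q [ 12  61 -23 130 173  80 -70] err mm 0.0 deg 0.0 rows 8
```

Emit:
jog_arm(targets="-0.053 -0.384 0.017 -0.004 0.02 0.064 -1;-0.053 -0.384 0.017 -0.004 0.02 0.064 -1;-0.053 -0.384 0.017 -0.004 0.02 0.064 -1;-0.053 -0.384 0.017 -0.004 0.02 0.064 -1;-0.053 -0.384 0.017 -0.004 0.02 0.064 -1;-0.053 -0.384 0.017 -0.004 0.02 0.064 -1")

```text
time: 10.7
eef_pos: [0.6654, 0.0183, 0.1927]
orientation: [-179.6, 69.7, -179.5]
contact_force: [1.3, 0.1, -0.7]
width: 0.0521
gripper_force: 30.0
```

```bash
python3 - <<'E'
from sim import *
go((.651,.0175,.11,180,-70,1),(.651,.0175,.069,180,-70,1))
snap('scene','s1'); a=cv2.imread('pics/s1.png')[150:330,150:400]; cv2.imwrite('pics/s1c.png',cv2.resize(a,None,fx=3,fy=3,interpolation=cv2.INTER_CUBIC))
snap('top','top2'); W,p=cloud('top2'); w=W[170:250,220:330].reshape(-1,3)
q=w[(w[:,2]>.19)&(abs(w[:,0]-.651)<.04)&(abs(w[:,1]-.0175)<.027)]; print(len(q),np.round(np.median(q,0),3) if len(q) else '')
E
```

```text
t 10.7 pos [0.6654 0.0183 0.1927] rpy [-179.6   69.7 -179.5] q [ 15.  40. -28. 135. 166.  65. -69.] F [ 1.3  0.1 -0.7] w 0.0521
0.002 -0.006 0.003 0.0824 -0.0007 0.0340 | rows 1.4 tcp [0.669 0.018 0.104]
0.002 -0.006 0.003 0.1209 -0.0006 0.0482 | rows 0.7 tcp [0.669 0.018 0.063]
wp [ 6.5e-01  2.0e-02  1.1e-01  1.8e+02 -7.0e+01] q [ 13  55 -25 132 171  76 -69] err mm 0.0 deg 0.0 rows 3
wp [ 6.5e-01  2.0e-02  7.0e-02  1.8e+02 -7.0e+01] q [ 12  61 -24 130 173  80 -69] err mm 0.0 deg 0.0 rows 5
602 [0.652 0.018 0.219]
```

View pics/s1c.png

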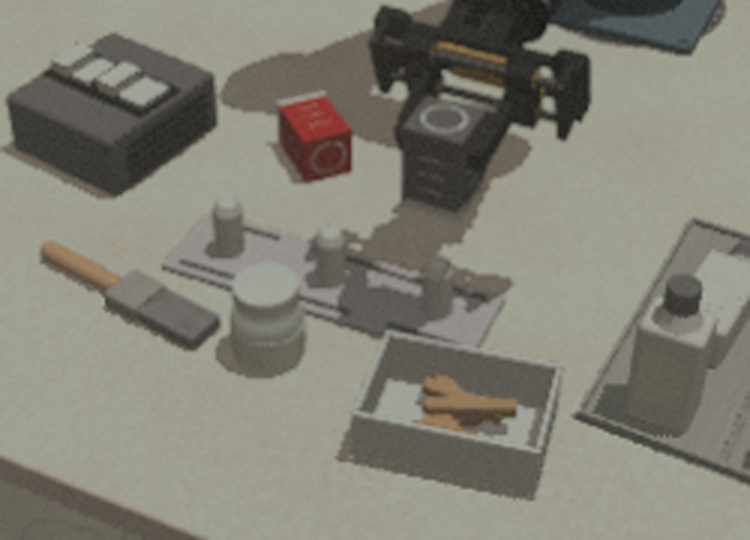

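Scene crop: beaker A hangs closed end up (440,118 in the crop) over the leftmost-y peg (435,285). Its top is measured at 0.219, over the peg within 2 mm. Lowering and releasing.

Emit:
jog_arm(targets="0 0 0 0.041 0 0.017 -1;0 0 0 0.082 0 0.034 -1;0 0 0 0.1 0 0.041 -1;0 0 0 0.112 0 0.045 -1;0 0 0 0.121 0 0.048 -1;0 0 0 0.121 0 0.048 -1;0 0 0 0.121 0 0.048 -1")

```text
time: 11.68
eef_pos: [0.6666, 0.0184, 0.0609]
orientation: [-179.8, 69.5, -179.6]
contact_force: [-0.5, 0.7, -1.4]
width: 0.0516
gripper_force: 30.0
```

```bash
python3 - <<'E'
from sim import *
go((.651,.0175,.067,180,-70,1))
E
```

```text
t 11.68 pos [0.6666 0.0184 0.0609] rpy [-179.8   69.5 -179.6] q [ 13.  61. -24. 130. 173.  79. -69.] F [-0.5  0.7 -1.4] w 0.0516
0.003 -0.009 0.003 -0.0005 -0.0009 0.0020 | rows 0.1 tcp [0.669 0.018 0.061]
wp [ 6.5e-01  2.0e-02  7.0e-02  1.8e+02 -7.0e+01] q [ 13  61 -24 130 174  80 -69] err mm 0.0 deg 0.0 rows 2
```

Emit:
jog_arm(targets="0 0 0 0 0 0 1;0 0 0 0 0 0 1;0 0 0 0 0 0 1;0 0 0 0 0 -0.05 1;0 0 0 0 0 -0.1 1;0 0 0 -0.04 0 -0.13 1;0 0 0 -0.1 0 -0.14 1;0 0 0 -0.16 0 -0.14 1;0 0 0 -0.16 0 -0.14 1")

```text
time: 12.8
eef_pos: [0.5706, 0.091, 0.0492]
orientation: [-179.5, 69.3, -178.7]
contact_force: [-0.0, 3.5, 0.8]
width: 0.0882
gripper_force: 0.0
```

```bash
python3 - <<'E'
from sim import *
snap('top','top3'); W,p=cloud('top3')
w=W[165:225,225:300].reshape(-1,3); q=w[(w[:,2]>.075)&(w[:,2]<.095)]; r=cv2.minAreaRect((q[:,:2]*1000).astype(np.float32)); print(len(q),r,np.median(q[:,2]))
w=W[240:312,255:315].reshape(-1,3); q=w[(w[:,2]>.048)&(w[:,2]<.058)]; print(len(q)); 
if len(q)>9: print(cv2.minAreaRect((q[:,:2]*1000).astype(np.float32)))
u=11.8; gx=.4263+.018*np.cos(np.radians(u)); gy=-.051+.018*np.sin(np.radians(u)); print(gx,gy)
go((.55,0,.26,180,-20,1),(gx,gy,.2,-168.2,10,1),(gx,gy,.12,-168.2,20,1))
E
```

```text
450 ((653.7138671875, 17.54567527770996), (50.72544860839844, 52.29844284057617), 0.6544272303581238) 0.08704962932262839
616
((427.17291259765625, -32.50324630737305), (87.40641021728516, 87.35038757324219), 11.585638999938965)
0.4439196129977103 -0.04731907106684777
t 12.85 pos [0.5689 0.0933 0.0484] rpy [178.5  69.1 179.1] q [ 49. 118. -72. 137. 191.  92.   8.] F [0.7 1.  2.2] w 0.088
0.013 0.856 -0.001 -0.1773 -0.0914 -0.0820 | rows 4.6 tcp [0.556 0.    0.242]
-0.097 1.376 -0.191 -0.0795 -0.1390 -0.1688 | rows 3.0 tcp [ 0.441 -0.048  0.182]
-0.082 1.550 -0.204 -0.0044 -0.1404 -0.1434 | rows 1.3 tcp [ 0.438 -0.049  0.102]
wp [  0.55   0.     0.26 180.   -20.  ] q [ 52  29 -73 116  50  44  43] err mm 0.0 deg 0.0 rows 6
wp [ 4.400e-01 -5.000e-02  2.000e-01 -1.682e+02  1.000e+01] q [ 50  40 -70 111  39  70  65] err mm 0.0 deg 0.0 rows 11
wp [ 4.400e-01 -5.000e-02  1.200e-01 -1.682e+02  2.000e+01] q [ 41  50 -61 107  42  74  62] err mm 0.0 deg 0.0 rows 14
```

```bash
python3 - <<'E'
from sim import *
go((.59,.07,.15,180,-60,1),(.60,.03,.27,180,-30,1),(.56,0,.27,180,-10,1))
E
```

```text
t 12.85 pos [0.5689 0.0933 0.0484] rpy [178.5  69.1 179.1] q [ 49. 118. -72. 137. 191.  92.   8.] F [0.7 1.  2.2] w 0.088
0.011 0.158 -0.005 -0.0997 -0.0228 0.0016 | rows 1.6 tcp [0.606 0.07  0.141]
0.013 0.682 -0.002 -0.2067 -0.0617 -0.0363 | rows 2.8 tcp [0.609 0.03  0.254]
0.013 1.031 0.000 -0.1883 -0.0914 -0.0789 | rows 1.9 tcp [0.563 0.    0.252]
wp [ 5.9e-01  7.0e-02  1.5e-01  1.8e+02 -6.0e+01] q [ 40  71 -73 137 150  81 -25] err mm 0.0 deg 0.0 rows 3
wp [ 6.0e-01  3.0e-02  2.7e-01  1.8e+02 -3.0e+01] q [ 48  31 -73 117  67  40  26] err mm 0.0 deg 0.0 rows 7
wp [  0.56   0.     0.27 180.   -10.  ] q [ 48  35 -73 106  44  59  50] err mm 0.0 deg 0.0 rows 10
```

Emit:
jog_arm(targets="0.01 0.158 0 -0.1 -0.023 0.0 1;0.01 0.158 0 -0.1 -0.023 0.0 1;0.01 0.158 0 -0.1 -0.023 0.0 1;0.01 0.682 0 -0.207 -0.062 -0.036 1;0.01 0.682 0 -0.207 -0.062 -0.036 1;0.01 0.682 0 -0.207 -0.062 -0.036 1;0.01 0.682 0 -0.207 -0.062 -0.036 1;0.01 0.682 0 -0.207 -0.062 -0.036 1;0.01 0.682 0 -0.207 -0.062 -0.036 1;0.01 0.682 0 -0.207 -0.062 -0.036 1;0.01 1.031 0 -0.188 -0.091 -0.079 1;0.01 1.031 0 -0.188 -0.091 -0.079 1;0.01 1.031 0 -0.188 -0.091 -0.079 1;0.01 1.031 0 -0.188 -0.091 -0.079 1")

```text
time: 14.6
eef_pos: [0.5645, 0.0034, 0.2521]
orientation: [-179.5, 10.3, -179.0]
contact_force: [-0.3, -0.3, -0.2]
width: 0.088
gripper_force: 0.0
```

```bash
python3 - <<'E'
from sim import *
gx,gy=.4439,-.0473
go((gx,gy,.2,-168.2,10,1),(gx,gy,.13,-168.2,20,1))
print('alt'); go((.55,-.05,.27,150,0,1),(gx,gy,.2,-168.2,10,1),(gx,gy,.13,-168.2,20,1))
E
```

```text
t 14.6 pos [0.5645 0.0034 0.2521] rpy [-179.5   10.3 -179. ] q [ 46.  32. -68. 107.  40.  56.  52.] F [-0.3 -0.3 -0.2] w 0.088
-0.009 0.353 -0.191 0.1353 -0.0489 0.0474 | rows 2.4 tcp [ 0.441 -0.048  0.182]
0.008 0.527 -0.193 0.1508 -0.0489 0.1149 | rows 1.1 tcp [ 0.438 -0.049  0.112]
wp [ 4.400e-01 -5.000e-02  2.000e-01 -1.682e+02  1.000e+01] q [ 49  39 -67 111  37  69  66] err mm 0.0 deg 0.0 rows 4
wp [ 4.400e-01 -5.000e-02  1.300e-01 -1.682e+02  2.000e+01] q [ 40  48 -59 107  40  74  64] err mm 0.0 deg 0.0 rows 7
alt
t 14.6 pos [0.5645 0.0034 0.2521] rpy [-179.5   10.3 -179. ] q [ 46.  32. -68. 107.  40.  56.  52.] F [-0.3 -0.3 -0.2] w 0.088
0.041 0.178 0.538 0.0153 -0.0532 -0.0015 | rows 3.0 tcp [ 0.55  -0.05   0.251]
-0.009 0.353 -0.191 0.1353 -0.0489 0.0474 | rows 4.0 tcp [ 0.441 -0.048  0.182]
0.008 0.527 -0.193 0.1508 -0.0489 0.1149 | rows 1.1 tcp [ 0.438 -0.049  0.112]
wp [ 5.5e-01 -5.0e-02  2.7e-01  1.5e+02  0.0e+00] q [ 44  33 -61 100  31  66  34] err mm 0.0 deg 0.0 rows 5
wp [ 4.400e-01 -5.000e-02  2.000e-01 -1.682e+02  1.000e+01] q [ 49  39 -68 111  38  69  66] err mm 0.0 deg 0.0 rows 11
wp [ 4.400e-01 -5.000e-02  1.300e-01 -1.682e+02  2.000e+01] q [ 40  49 -60 107  41  74  63] err mm 0.0 deg 0.0 rows 14
```

Emit:
jog_arm(targets="0 0.353 -0.191 0.135 -0.049 0.047 1;0 0.353 -0.191 0.135 -0.049 0.047 1;0 0.353 -0.191 0.135 -0.049 0.047 1;0.008 0.527 -0.193 0.151 -0.049 0.115 1;0.008 0.527 -0.193 0.151 -0.049 0.115 1;0.008 0.527 -0.193 0.151 -0.049 0.115 1")

```text
time: 15.35
eef_pos: [0.4367, -0.0482, 0.1137]
orientation: [180.0, -20.0, -168.1]
contact_force: [-0.2, 0.3, 0.8]
width: 0.0885
gripper_force: 0.0
```

```bash
python3 - <<'E'
from sim import *
gx,gy=.4439,-.0473
go((gx,gy,.030,-168.2,20,1),(gx,gy,.2,-168.2,20,1),(.53,-.07,.27,180,-20,1),(.6,-.088,.25,180,-50,1),(.653,-.088,.2,180,-70,1),(.653,-.088,.067,180,-70,1))
snap('wrist','w2')
W,p=cloud('w2'); q=W[(W[...,2]>.046)&(W[...,2]<.058)&(abs(W[...,0]-.43)<.06)&(abs(W[...,1]+.05)<.05)]; print(len(q),cv2.minAreaRect((q[:,:2]*1000).astype(np.float32)))
E
```

```text
t 15.35 pos [ 0.4367 -0.0482  0.1137] rpy [ 180.   -20.  -168.1] q [ 40.  48. -59. 107.  40.  73.  64.] F [-0.2  0.3  0.8] w 0.0885
-0.000 0.001 0.002 -0.0353 -0.0006 0.0949 | rows 1.6 tcp [ 0.438 -0.049  0.012]
-0.000 0.001 0.002 0.0227 -0.0005 -0.0649 | rows 2.7 tcp [ 0.438 -0.049  0.182]
0.001 -0.695 0.213 -0.0400 -0.0418 -0.1622 | rows 3.9 tcp [ 0.536 -0.07   0.252]
0.058 -1.216 0.214 -0.1131 -0.0755 -0.1734 | rows 2.8 tcp [ 0.614 -0.088  0.238]
0.098 -1.564 0.209 -0.1800 -0.0872 -0.1505 | rows 1.9 tcp [ 0.671 -0.088  0.194]
0.098 -1.564 0.209 -0.2254 -0.0873 -0.0254 | rows 2.1 tcp [ 0.671 -0.088  0.061]
wp [ 4.400e-01 -5.000e-02  3.000e-02 -1.682e+02  2.000e+01] q [ 36  57 -52 108  48  66  60] err mm 0.0 deg 0.0 rows 3
wp [ 4.400e-01 -5.000e-02  2.000e-01 -1.682e+02  2.000e+01] q [ 42  43 -63 105  35  79  67] err mm 0.0 deg 0.0 rows 7
wp [ 5.3e-01 -7.0e-02  2.7e-01  1.8e+02 -2.0e+01] q [ 63  25 -72 117  41  40  58] err mm 0.0 deg 0.0 rows 13
wp [ 6.0e-01 -9.0e-02  2.5e-01  1.8e+02 -5.0e+01] q [ 66  37 -73 130 127  30 -14] err mm 0.0 deg 0.0 rows 18
wp [ 6.5e-01 -9.0e-02  2.0e-01  1.8e+02 -7.0e+01] q [ 62  66 -69 132 169  57 -25] err mm 0.0 deg 0.0 rows 21
wp [ 6.5e-01 -9.0e-02  7.0e-02  1.8e+02 -7.0e+01] q [ 59  82 -57 127 186  63 -25] err mm 0.0 deg 0.0 rows 25
6929 ((425.32196044921875, -50.97148895263672), (77.11593627929688, 52.55949783325195), 12.032544136047363)
```

View pics/w2.png

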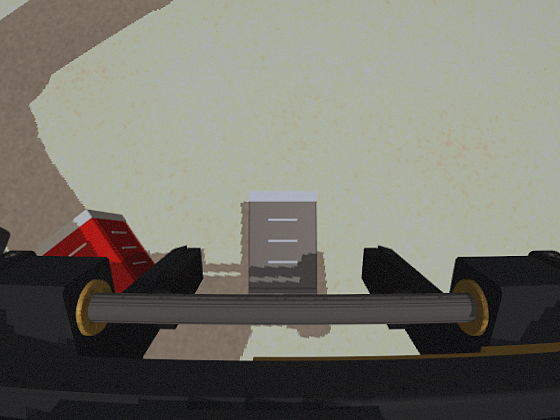

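Wrist view: beaker B is centred (283,245) and unmoved, with the red one outside the left finger (110,250). Picking it up.

Emit:
jog_arm(targets="0 0 0 -0.018 0 0.047 1;0 0 0 -0.035 0 0.095 1;0 0 0 -0.035 0 0.095 1;0 0 0 -0.035 0 0.095 -1;0 0 0 -0.035 0 0.095 -1;0 0 0 -0.035 0 0.095 -1;0 0 0 -0.035 0 0.095 -1;0 0 0 -0.035 0 0.095 -1;0 0 0 -0.018 0 0.047 -1;0 0 0 0.023 0 -0.065 -1;0 0 0 0.023 0 -0.065 -1;0 -0.695 0.213 -0.04 -0.042 -0.162 -1;0 -0.695 0.213 -0.04 -0.042 -0.162 -1;0 -0.695 0.213 -0.04 -0.042 -0.162 -1;0 -0.695 0.213 -0.04 -0.042 -0.162 -1;0 -0.695 0.213 -0.04 -0.042 -0.162 -1;0 -0.695 0.213 -0.04 -0.042 -0.162 -1")

```text
time: 17.52
eef_pos: [0.5376, -0.0716, 0.252]
orientation: [-180.0, 19.7, 179.9]
contact_force: [0.5, -0.2, -0.5]
width: 0.0522
gripper_force: 30.0
```

```bash
python3 - <<'E'
from sim import *
go((.6,-.088,.25,180,-50,1),(.653,-.088,.2,180,-70,1),(.653,-.088,.067,180,-70,1))
E
```

```text
t 17.52 pos [ 0.5376 -0.0716  0.252 ] rpy [-180.    19.7  179.9] q [ 61.  24. -69. 117.  38.  39.  61.] F [ 0.5 -0.2 -0.5] w 0.0522
-0.001 -0.528 -0.002 -0.0675 -0.0162 0.0391 | rows 2.8 tcp [ 0.614 -0.088  0.238]
-0.002 -0.877 -0.002 -0.1054 -0.0161 0.0999 | rows 1.9 tcp [ 0.671 -0.088  0.194]
-0.002 -0.877 -0.002 -0.0605 -0.0161 0.2250 | rows 2.1 tcp [ 0.671 -0.088  0.061]
wp [ 6.0e-01 -9.0e-02  2.5e-01  1.8e+02 -5.0e+01] q [ 66  37 -73 130 127  30 -14] err mm 0.0 deg 0.0 rows 5
wp [ 6.5e-01 -9.0e-02  2.0e-01  1.8e+02 -7.0e+01] q [ 62  66 -69 132 169  57 -25] err mm 0.0 deg 0.0 rows 8
wp [ 6.5e-01 -9.0e-02  7.0e-02  1.8e+02 -7.0e+01] q [ 59  82 -57 127 186  63 -25] err mm 0.0 deg 0.0 rows 12
```

Emit:
jog_arm(targets="0 -0.528 0 -0.068 -0.016 0.039 -1;0 -0.528 0 -0.068 -0.016 0.039 -1;0 -0.528 0 -0.068 -0.016 0.039 -1;0 -0.528 0 -0.068 -0.016 0.039 -1;0 -0.528 0 -0.068 -0.016 0.039 -1;0 -0.528 0 -0.068 -0.016 0.039 -1;0 -0.528 0 -0.068 -0.016 0.039 -1;0 -0.877 0 -0.105 -0.016 0.1 -1;0 -0.877 0 -0.105 -0.016 0.1 -1;0 -0.877 0 -0.105 -0.016 0.1 -1;0 -0.877 0 -0.105 -0.016 0.1 -1;0 -0.877 0 -0.105 -0.016 0.1 -1;0 -0.877 0 -0.105 -0.016 0.1 -1;0 -0.877 0 -0.105 -0.016 0.1 -1")

```text
time: 19.27
eef_pos: [0.6701, -0.0881, 0.1944]
orientation: [-179.7, 70.2, -179.9]
contact_force: [-0.2, -0.6, -0.5]
width: 0.0514
gripper_force: 30.0
```

```bash
python3 - <<'E'
from sim import *
go((.653,-.088,.1,180,-70,1),(.653,-.088,.067,180,-70,1))
snap('top','top4'); W,p=cloud('top4'); q=W[(W[...,2]>.21)&(W[...,2]<.235)&(abs(W[...,0]-.653)<.03)&(abs(W[...,1]+.088)<.035)]; print(len(q),np.median(q,0),cv2.minAreaRect((q[:,:2]*1000).astype(np.float32)))
q=W[(W[...,2]>.075)&(W[...,2]<.095)&(abs(W[...,0]-.653)<.045)&(abs(W[...,1]-.0175)<.045)]; print(len(q),np.median(q,0))
E
```

```text
t 19.27 pos [ 0.6701 -0.0881  0.1944] rpy [-179.7   70.2 -179.9] q [ 60.  63. -66. 132. 171.  57. -30.] F [-0.2 -0.6 -0.5] w 0.0514
-0.003 0.003 0.001 0.0947 0.0003 0.0347 | rows 1.6 tcp [ 0.671 -0.088  0.094]
-0.003 0.003 0.001 0.1257 0.0003 0.0459 | rows 0.5 tcp [ 0.671 -0.088  0.061]
wp [ 6.5e-01 -9.0e-02  1.0e-01  1.8e+02 -7.0e+01] q [ 57  76 -57 129 183  63 -29] err mm 0.0 deg 0.0 rows 3
wp [ 6.5e-01 -9.0e-02  7.0e-02  1.8e+02 -7.0e+01] q [ 57  80 -55 127 187  64 -29] err mm 0.0 deg 0.0 rows 5
664 [ 0.65330067 -0.08771376  0.2219625 ] ((653.4719848632812, -88.10890197753906), (58.88850402832031, 66.98457336425781), 0.575596272945404)
432 [0.65422254 0.01833868 0.08729195]
```

Emit:
jog_arm(targets="0 0 0 0.047 0 0.017 -1;0 0 0 0.095 0 0.035 -1;0 0 0 0.111 0 0.041 -1;0 0 0 0.12 0 0.044 -1;0 0 0 0.126 0 0.046 -1;0 0 0 0.126 0 0.046 -1;0 0 0 0.126 0 0.046 1;0 0 0 0.126 0 0.046 1;0 0 0 0.126 0 0.046 1")

```text
time: 20.45
eef_pos: [0.6699, -0.0875, 0.0592]
orientation: [179.9, 70.1, 179.8]
contact_force: [-0.7, -0.5, 0.6]
width: 0.0796
gripper_force: 0.0
```

```bash
python3 - <<'E'
from sim import *
go((.595,-.088,.085,180,-70,1),(.585,-.085,.15,180,-60,1),(.58,-.06,.28,180,-20,1))
E
```

```text
t 20.45 pos [ 0.6699 -0.0875  0.0592] rpy [179.9  70.1 179.8] q [ 57.  80. -55. 127. 187.  64. -29.] F [-0.7 -0.5  0.6] w 0.0796
-0.002 0.002 -0.001 0.0013 -0.0006 -0.0606 | rows 1.0 tcp [ 0.613 -0.088  0.079]
-0.002 0.176 -0.001 -0.0532 0.0024 -0.0924 | rows 1.0 tcp [ 0.601 -0.085  0.141]
-0.001 0.875 -0.002 -0.1627 0.0274 -0.1478 | rows 3.7 tcp [ 0.586 -0.06   0.262]
wp [ 6.0e-01 -9.0e-02  8.0e-02  1.8e+02 -7.0e+01] q [ 60  78 -54 135 188  68 -29] err mm 0.0 deg 0.0 rows 3
wp [ 5.8e-01 -8.0e-02  1.5e-01  1.8e+02 -6.0e+01] q [ 67  71 -73 137 158  59 -14] err mm 0.6 deg 0.1 rows 6
wp [ 5.8e-01 -6.0e-02  2.8e-01  1.8e+02 -2.0e+01] q [ 58  31 -73 111  47  47  54] err mm 0.0 deg 0.0 rows 11
```

Emit:
jog_arm(targets="0 0 0 0.001 0 -0.03 1;0 0 0 0.001 0 -0.061 1;0 0 0 0.001 0 -0.061 1;0 0.176 0 -0.053 0.002 -0.092 1;0 0.176 0 -0.053 0.002 -0.092 1;0 0.875 0 -0.163 0.027 -0.148 1;0 0.875 0 -0.163 0.027 -0.148 1;0 0.875 0 -0.163 0.027 -0.148 1;0 0.875 0 -0.163 0.027 -0.148 1;0 0.875 0 -0.163 0.027 -0.148 1;0 0.875 0 -0.163 0.027 -0.148 1;0 0.875 0 -0.163 0.027 -0.148 1;0 0.875 0 -0.163 0.027 -0.148 1;0 0.875 0 -0.163 0.027 -0.148 1")

```text
time: 22.2
eef_pos: [0.5888, -0.0585, 0.2653]
orientation: [179.9, 20.3, 179.9]
contact_force: [0.0, -0.8, -0.2]
width: 0.0879
gripper_force: 0.0
```

```bash
python3 - <<'E'
from sim import *
snap('top','top5'); W,p=cloud('top5')
for y,x in ((.0175,.651),(-.088,.653)):
    q=W[(W[...,2]>.07)&(W[...,2]<.12)&(abs(W[...,0]-x)<.045)&(abs(W[...,1]-y)<.045)]; print(len(q),np.median(q,0),cv2.minAreaRect((q[:,:2]*1000).astype(np.float32)))
go((.56,.12,.30,90,0,1),(.53,.30,.30,0,0,1),(.5346,.373,.16,-1,20,1),(.5346,.373,.033,-1,20,1),(.55,.33,.33,0,20,1),(.55,.30,.33,90,0,1),(.56,.30,.33,170,0,1),(.56,.33,.30,-155,-25,1),(.59,.36,.28,-150,-50,1),(.60,.37,.25,-150,-70,1),(.60,.372,.09,-150,-70,1))
E
```

```text
463 [0.65299874 0.01652864 0.0872159 ] ((653.2772827148438, 17.409578323364258), (51.57978820800781, 52.184268951416016), 0.8730675578117371)
458 [ 0.65667599 -0.08760956  0.08731028] ((656.80078125, -87.8211669921875), (52.4108772277832, 49.96125411987305), 0.7166838049888611)
t 22.25 pos [ 0.5872 -0.06    0.2632] rpy [180.   20.1 179.9] q [ 56.  30. -70. 110.  44.  45.  55.] F [-1.   0.1 -0.4] w 0.0879
0.275 0.275 1.551 0.0197 0.1799 -0.0265 | rows 8.6 tcp [0.56  0.12  0.281]
0.547 0.000 3.092 0.0482 0.3599 -0.0369 | rows 8.4 tcp [0.53  0.3   0.281]
-0.002 0.008 -3.127 0.0857 0.4328 0.0973 | rows 2.5 tcp [0.541 0.373 0.142]
-0.002 0.008 -3.127 0.1293 0.4328 0.2166 | rows 2.0 tcp [0.541 0.373 0.015]
0.002 0.001 3.140 0.0128 0.3899 -0.0571 | rows 4.8 tcp [0.556 0.33  0.312]
0.275 0.275 1.551 0.0191 0.3599 -0.0582 | rows 8.6 tcp [0.55  0.3   0.311]
0.030 0.350 0.171 0.0097 0.3599 -0.0548 | rows 7.5 tcp [0.56  0.3   0.311]
-0.168 -0.084 -0.405 0.0127 0.3933 -0.0258 | rows 4.0 tcp [0.567 0.333 0.283]
-0.305 -0.510 -0.435 -0.0151 0.4272 0.0004 | rows 2.4 tcp [0.602 0.367 0.268]
-0.384 -0
[... 552 characters left out ...]
3  0.33  0.   20.  ] q [ -46   18    7  100   15   48 -139] err mm 0.0 deg 0.0 rows 36
wp [ 0.55  0.3   0.33 90.    0.  ] q [-23  25 -13  87   6  69 -38] err mm 0.0 deg 0.0 rows 47
wp [  0.56   0.3    0.33 170.     0.  ] q [-12  29 -29  84  14  71  37] err mm 0.0 deg 0.0 rows 56
wp [   0.56    0.33    0.3  -155.    -25.  ] q [ -9  21 -34 105  30  36  54] err mm 0.0 deg 0.0 rows 62
wp [   0.59    0.36    0.28 -150.    -50.  ] q [ -5  25 -40 119 120  22 -27] err mm 0.0 deg 0.0 rows 66
wp [   0.6     0.37    0.25 -150.    -70.  ] q [  2  43 -50 127 159  57 -50] err mm 0.0 deg 0.0 rows 69
wp [ 6.0e-01  3.7e-01  9.0e-02 -1.5e+02 -7.0e+01] q [ -3  65 -41 123 173  71 -51] err mm 0.0 deg 0.0 rows 73
```

Top depth: both beakers have their tops at 0.087 and sit within 5 mm of the peg axes, so they are seated. On to bottle A.

Emit:
jog_arm(targets="0.275 0.275 1.551 0.02 0.18 -0.027 0.7;0.275 0.275 1.551 0.02 0.18 -0.027 0.7;0.275 0.275 1.551 0.02 0.18 -0.027 0.7;0.275 0.275 1.551 0.02 0.18 -0.027 0.7;0.275 0.275 1.551 0.02 0.18 -0.027 0.7;0.275 0.275 1.551 0.02 0.18 -0.027 0.7;0.275 0.275 1.551 0.02 0.18 -0.027 0.7;0.275 0.275 1.551 0.02 0.18 -0.027 0.7;0.275 0.275 1.551 0.02 0.18 -0.027 0.7;0.275 0.275 1.551 0.02 0.18 -0.027 0.7;0.547 0 3.092 0.048 0.36 -0.037 0.7;0.547 0 3.092 0.048 0.36 -0.037 0.7;0.547 0 3.092 0.048 0.36 -0.037 0.7;0.547 0 3.092 0.048 0.36 -0.037 0.7;0.547 0 3.092 0.048 0.36 -0.037 0.7;0.547 0 3.092 0.048 0.36 -0.037 0.7;0.547 0 3.092 0.048 0.36 -0.037 0.7;0.547 0 3.092 0.048 0.36 -0.037 0.7;0.547 0 3.092 0.048 0.36 -0.037 0.7;0.547 0 3.092 0.048 0.36 -0.037 0.7")

```text
time: 24.75
eef_pos: [0.529, 0.2992, 0.2803]
orientation: [179.9, 0.1, 0.1]
contact_force: [0.6, 0.8, 1.2]
width: 0.0748
gripper_force: 0.0
```

```bash
python3 - <<'E'
from sim import *
go((.5346,.373,.16,-1,20,1),(.5346,.373,.033,-1,20,1))
E
```

```text
t 24.75 pos [0.529  0.2992 0.2803] rpy [1.799e+02 1.000e-01 1.000e-01] q [ -13.   27.  -30.   91.   14.   66. -135.] F [0.6 0.8 1.2] w 0.0748
-0.002 0.351 0.020 0.0125 -0.0739 0.1377 | rows 2.5 tcp [0.541 0.373 0.142]
-0.002 0.351 0.020 0.0128 -0.0741 0.2647 | rows 2.0 tcp [0.541 0.373 0.015]
wp [ 0.53  0.37  0.16 -1.   20.  ] q [ -47   32    2  106   27   31 -158] err mm 0.0 deg 0.0 rows 4
wp [ 0.53  0.37  0.03 -1.   20.  ] q [ -55   45   13  107   21   16 -158] err mm 0.0 deg 0.0 rows 8
```

Emit:
jog_arm(targets="-0.002 0.351 0.02 0.0125 -0.074 0.138 0.7;-0.002 0.351 0.02 0.0125 -0.074 0.138 0.7;-0.002 0.351 0.02 0.0125 -0.074 0.138 0.7;-0.002 0.351 0.02 0.0125 -0.074 0.138 0.7;-0.002 0.351 0.02 0.0125 -0.074 0.138 0.7;-0.002 0.351 0.02 0.0125 -0.074 0.138 0.7")

```text
time: 25.5
eef_pos: [0.5422, 0.3733, 0.1436]
orientation: [-179.9, -20.0, -1.2]
contact_force: [0.8, -0.0, 0.5]
width: 0.0751
gripper_force: 0.0
```

```bash
python3 - <<'E'
from sim import *
go((.5346,.373,.033,-1,20,1),(.5346,.373,.2,-1,20,1))
snap('wrist','w3'); snap('top','top6')
W,p=cloud('top6')
for n,(x,y) in {'A':(.55,.373),'B':(.5414,.248)}.items():
    q=W[(W[...,2]>.040)&(W[...,2]<.055)&(abs(W[...,0]-x)<.09)&(abs(W[...,1]-y)<.05)]; print(n,len(q)); 
    if len(q)>9: print(cv2.minAreaRect((q[:,:2]*1000).astype(np.float32)))
E
```

```text
t 25.5 pos [0.5422 0.3733 0.1436] rpy [-179.9  -20.    -1.2] q [ -48.   32.    3.  106.   25.   31. -157.] F [ 0.8 -0.   0.5] w 0.0751
-0.000 -0.000 -0.003 -0.0450 0.0006 0.1200 | rows 2.1 tcp [0.541 0.373 0.015]
-0.000 -0.000 -0.003 0.0122 0.0003 -0.0369 | rows 2.7 tcp [0.541 0.373 0.182]
wp [ 0.53  0.37  0.03 -1.   20.  ] q [ -55   45   13  107   21   16 -158] err mm 0.0 deg 0.0 rows 4
wp [ 0.53  0.37  0.2  -1.   20.  ] q [ -52   28    9  105   18   34 -150] err mm 0.0 deg 0.0 rows 8
A 542
((566.9014892578125, 371.9490051269531), (57.65589904785156, 103.66752624511719), 88.8365707397461)
B 964
((541.476806640625, 248.10812377929688), (57.757938385009766, 140.25881958007812), 82.9547348022461)
```

View pics/w3.png

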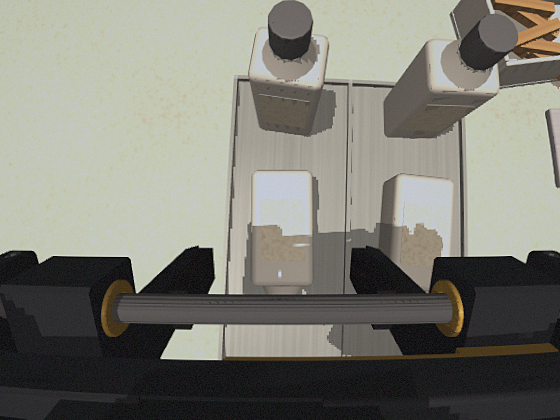

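Wrist view: bottle A (282,228) is centred between the fingers (212 and 352), the neighbour is behind at (290,70), and the divider is close to the right finger, so the tips stay above the rim. Gripping and lifting.

Emit:
jog_arm(targets="0 0 0 -0.022 0 0.06 0.7;0 0 0 -0.044 0 0.118 0.7;0 0 0 -0.044 0 0.118 0.7;0 0 0 -0.044 0 0.118 -1;0 0 0 -0.044 0 0.118 -1;0 0 0 -0.044 0 0.118 -1;0 0 0 -0.044 0 0.118 -1;0 0 0 -0.044 0 0.118 -1;0 0 0 -0.03 0 0.08 -1;0 0 0 -0.01 0 0.03 -1;0 0 0 0.012 0 -0.037 -1;0 0 0 0.012 0 -0.037 -1")

```text
time: 27.1
eef_pos: [0.5428, 0.3754, 0.189]
orientation: [-179.4, -20.4, -1.4]
contact_force: [0.0, 0.6, -3.8]
width: 0.0555
gripper_force: 30.0
```

```bash
python3 - <<'E'
from sim import *
go((.54,.33,.33,0,20,1),(.55,.30,.33,85,10,1),(.55,.30,.33,165,0,1))
E
```

```text
t 27.1 pos [0.5428 0.3754 0.189 ] rpy [-179.4  -20.4   -1.4] q [ -53.   28.    9.  105.   18.   34. -150.] F [ 0.   0.6 -3.8] w 0.0555
-0.002 -0.007 -0.024 0.0474 0.0441 -0.1145 | rows 2.1 tcp [0.546 0.33  0.312]
0.387 -0.153 -1.456 0.0514 0.0708 -0.1124 | rows 8.0 tcp [0.55  0.303 0.312]
0.512 -0.077 -2.860 0.0511 0.0740 -0.1123 | rows 7.5 tcp [0.55  0.3   0.311]
wp [ 0.54  0.33  0.33  0.   20.  ] q [ -48   17    8  101   15   47 -140] err mm 0.0 deg 0.0 rows 4
wp [ 0.55  0.3   0.33 85.   10.  ] q [-19  23 -13  91  -3  61 -34] err mm 0.0 deg 0.0 rows 14
wp [  0.55   0.3    0.33 165.     0.  ] q [-14  27 -27  86  13  70  32] err mm 0.0 deg 0.0 rows 24
```

Emit:
jog_arm(targets="0 -0.007 -0.024 0.047 0.044 -0.115 -1;0 -0.007 -0.024 0.047 0.044 -0.115 -1;0 -0.007 -0.024 0.047 0.044 -0.115 -1;0.387 -0.153 -1.456 0.051 0.071 -0.112 -1;0.387 -0.153 -1.456 0.051 0.071 -0.112 -1;0.387 -0.153 -1.456 0.051 0.071 -0.112 -1;0.387 -0.153 -1.456 0.051 0.071 -0.112 -1;0.387 -0.153 -1.456 0.051 0.071 -0.112 -1;0.387 -0.153 -1.456 0.051 0.071 -0.112 -1;0.387 -0.153 -1.456 0.051 0.071 -0.112 -1;0.387 -0.153 -1.456 0.051 0.071 -0.112 -1;0.512 -0.077 -2.86 0.051 0.074 -0.112 -1;0.512 -0.077 -2.86 0.051 0.074 -0.112 -1;0.512 -0.077 -2.86 0.051 0.074 -0.112 -1;0.512 -0.077 -2.86 0.051 0.074 -0.112 -1;0.512 -0.077 -2.86 0.051 0.074 -0.112 -1;0.512 -0.077 -2.86 0.051 0.074 -0.112 -1;0.512 -0.077 -2.86 0.051 0.074 -0.112 -1;0.512 -0.077 -2.86 0.051 0.074 -0.112 -1;0.512 -0.077 -2.86 0.051 0.074 -0.112 -1")

```text
time: 29.6
eef_pos: [0.5474, 0.2994, 0.3029]
orientation: [-179.3, -0.4, 165.0]
contact_force: [-0.3, -0.3, -3.7]
width: 0.0556
gripper_force: 30.0
```

```bash
python3 - <<'E'
from sim import *
go((.56,.32,.33,-155,-20,1),(.59,.35,.32,-150,-50,1),(.595,.365,.29,-150,-70,1),(.595,.372,.095,-150,-70,1))
E
```

```text
t 29.6 pos [0.5474 0.2994 0.3029] rpy [-179.3   -0.4  165. ] q [-14.  28. -27.  86.  13.  70.  32.] F [-0.3 -0.3 -3.7] w 0.0556
-0.130 -0.345 -0.689 -0.0117 0.0272 -0.0099 | rows 4.2 tcp [0.566 0.323 0.312]
-0.350 -0.837 -0.731 -0.0382 0.0700 -0.0061 | rows 2.8 tcp [0.602 0.357 0.308]
-0.486 -1.165 -0.679 -0.0416 0.0883 0.0181 | rows 1.9 tcp [0.61  0.374 0.284]
-0.486 -1.165 -0.679 -0.0410 0.0973 0.2130 | rows 3.1 tcp [0.61  0.381 0.089]
wp [   0.56    0.32    0.33 -155.    -20.  ] q [ -7  20 -35 100  23  46  62] err mm 0.0 deg 0.0 rows 6
wp [   0.59    0.35    0.32 -150.    -50.  ] q [ -5  19 -37 118 108  16 -17] err mm 0.0 deg 0.0 rows 11
wp [   0.6     0.36    0.29 -150.    -70.  ] q [  6  38 -54 127 155  52 -48] err mm 0.0 deg 0.0 rows 15
wp [ 6.0e-01  3.7e-01  1.0e-01 -1.5e+02 -7.0e+01] q [ -2  65 -43 124 172  72 -49] err mm 0.0 deg 0.0 rows 20
```

Emit:
jog_arm(targets="-0.13 -0.345 -0.689 -0.012 0.027 -0.01 -1;-0.13 -0.345 -0.689 -0.012 0.027 -0.01 -1;-0.13 -0.345 -0.689 -0.012 0.027 -0.01 -1;-0.13 -0.345 -0.689 -0.012 0.027 -0.01 -1;-0.13 -0.345 -0.689 -0.012 0.027 -0.01 -1;-0.35 -0.837 -0.731 -0.038 0.07 -0.006 -1;-0.35 -0.837 -0.731 -0.038 0.07 -0.006 -1;-0.35 -0.837 -0.731 -0.038 0.07 -0.006 -1;-0.35 -0.837 -0.731 -0.038 0.07 -0.006 -1;-0.35 -0.837 -0.731 -0.038 0.07 -0.006 -1;-0.35 -0.837 -0.731 -0.038 0.07 -0.006 -1;-0.35 -0.837 -0.731 -0.038 0.07 -0.006 -1;-0.486 -1.165 -0.679 -0.042 0.088 0.018 -1;-0.486 -1.165 -0.679 -0.042 0.088 0.018 -1;-0.486 -1.165 -0.679 -0.042 0.088 0.018 -1;-0.486 -1.165 -0.679 -0.042 0.088 0.018 -1;-0.486 -1.165 -0.679 -0.042 0.088 0.018 -1;-0.486 -1.165 -0.679 -0.042 0.088 0.018 -1")

```text
time: 31.85
eef_pos: [0.6129, 0.3733, 0.2874]
orientation: [-179.6, 70.2, -149.8]
contact_force: [0.3, 0.2, -2.8]
width: 0.056
gripper_force: 30.0
```

```bash
python3 - <<'E'
from sim import *
go((.595,.372,.13,-150,-70,1),(.595,.372,.095,-150,-70,1))
snap('scene','s2'); a=cv2.imread('pics/s2.png')[60:340,300:520]; cv2.imwrite('pics/s2c.png',cv2.resize(a,None,fx=2.1,fy=2.1,interpolation=cv2.INTER_CUBIC))
snap('top','top7'); W,p=cloud('top7'); 
q=W[(W[...,2]>.3)&(abs(W[...,0]-.595)<.05)&(abs(W[...,1]-.37)<.05)]; m=q[:,2].max(); t=q[q[:,2]>m-.012]; print(m,np.median(t,0),len(t))
E
```

```text
t 31.85 pos [0.6129 0.3733 0.2874] rpy [-179.6   70.2 -149.8] q [ -3.  33. -43. 127. 157.  50. -57.] F [ 0.3  0.2 -2.8] w 0.056
-0.003 0.003 0.001 0.1536 0.0082 0.0569 | rows 2.6 tcp [0.61  0.381 0.124]
-0.003 0.003 0.001 0.1865 0.0083 0.0688 | rows 0.6 tcp [0.61  0.381 0.089]
wp [ 6.0e-01  3.7e-01  1.3e-01 -1.5e+02 -7.0e+01] q [ -8  56 -37 126 169  69 -58] err mm 0.0 deg 0.0 rows 4
wp [ 6.0e-01  3.7e-01  1.0e-01 -1.5e+02 -7.0e+01] q [ -9  61 -35 124 171  71 -58] err mm 0.0 deg 0.0 rows 6
0.35810554818609086 [0.60725975 0.36767384 0.35187547] 168
```

View pics/s2c.png

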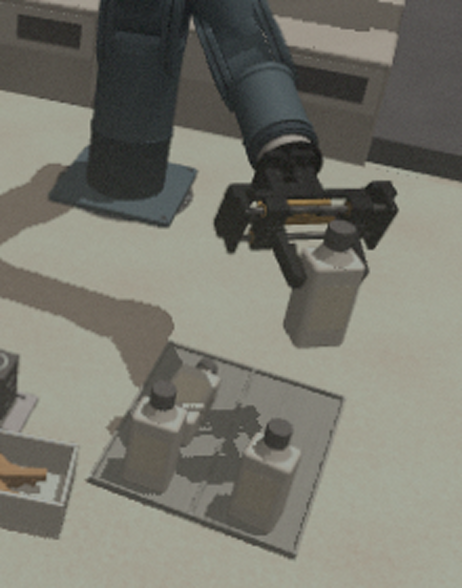

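Scene crop: the bottle hangs upright at (335,290), cap up, above lane A with the neighbour at (268,480). Lowering it.

Emit:
jog_arm(targets="0 0 0 0.05 0.003 0.019 -1;0 0 0 0.1 0.005 0.037 -1;0 0 0 0.154 0.008 0.057 -1;0 0 0 0.17 0.008 0.063 -1;0 0 0 0.18 0.008 0.0665 -1;0 0 0 0.187 0.008 0.069 -1;0 0 0 0.19 0.008 0.0705 -1;0 0 0 0.19 0.008 0.0705 -1")

```text
time: 32.95
eef_pos: [0.6094, 0.381, 0.0836]
orientation: [-179.9, 70.2, -149.9]
contact_force: [-0.4, 0.2, -3.5]
width: 0.056
gripper_force: 30.0
```

```bash
python3 - <<'E'
from sim import *
go((.595,.372,.089,-150,-70,1))
snap('top','top8'); W,p=cloud('top8'); 
q=W[(W[...,2]>.12)&(W[...,2]<.17)&(abs(W[...,0]-.6)<.05)&(abs(W[...,1]-.37)<.04)]
for lo,hi in ((.140,.17),):
    t=q[(q[:,2]>lo)&(q[:,2]<hi)]; print(len(t),np.median(t,0)); print(cv2.minAreaRect((t[:,:2]*1000).astype(np.float32)))
    c=t-t.mean(0); print(np.linalg.svd(c)[2][2], np.linalg.lstsq(np.c_[t[:,:2],np.ones(len(t))],t[:,2],rcond=None)[0])
for x,y in ((.687,.365),(.6805,.234)):
    q=W[(W[...,2]>.13)&(W[...,2]<.17)&(abs(W[...,0]-x)<.02)&(abs(W[...,1]-y)<.03)]; print(len(q),np.median(q,0))
E
```

```text
t 32.95 pos [0.6094 0.381  0.0836] rpy [-179.9   70.2 -149.9] q [ -9.  61. -35. 124. 172.  72. -58.] F [-0.4  0.2 -3.5] w 0.056
-0.000 0.003 0.001 0.0007 -0.0006 0.0008 | rows 0.0 tcp [0.61  0.381 0.083]
wp [ 6.0e-01  3.7e-01  9.0e-02 -1.5e+02 -7.0e+01] q [ -9  61 -35 124 172  72 -58] err mm 0.0 deg 0.0 rows 2
125 [0.60329334 0.37545853 0.14779011]
((583.3827514648438, 363.15228271484375), (76.79420471191406, 27.577796936035156), 34.464717864990234)
[-0.10439275 -0.05050844  0.99325276] [0.09936118 0.05163235 0.06811181]
125 [0.68708077 0.3641636  0.14461739]
117 [0.67953638 0.23287577 0.14506895]
```

Emit:
jog_arm(targets="0 0 0 0.003 0 0.001 -1;0 0 0 0.003 0 0.001 -1;0 0 0 0.003 0 0.001 0.75;0 0 0 0.003 0 0.001 0.75;0 0 0 0.003 0 0.001 0.75;0 0 0 0.003 0 0.001 0.75")

```text
time: 33.75
eef_pos: [0.6089, 0.381, 0.0796]
orientation: [-179.9, 70.1, -149.9]
contact_force: [-0.4, -0.3, 0.1]
width: 0.077
gripper_force: 0.0
```

```bash
python3 - <<'E'
from sim import *
f=np.array([np.cos(np.radians(30)),np.sin(np.radians(30))]); g=np.array([.595,.372])
b=g-.06*f; c=g-.07*f
go((*b,.108,-150,-70,1),(*c,.17,-150,-60,1),(.54,.33,.30,-160,-20,1))
snap('top','top9'); W,p=cloud('top9'); 
q=W[(W[...,2]>.130)&(W[...,2]<.17)&(abs(W[...,0]-.6)<.025)&(abs(W[...,1]-.372)<.025)]
print(len(q),np.median(q,0),cv2.minAreaRect((q[:,:2]*1000).astype(np.float32)))
E
```

```text
t 33.75 pos [0.6089 0.381  0.0796] rpy [-179.9   70.1 -149.9] q [ -9.  62. -35. 124. 172.  72. -58.] F [-0.4 -0.3  0.1] w 0.077
0.000 0.002 0.000 -0.0007 -0.0008 -0.0629 | rows 1.0 tcp [0.558 0.351 0.102]
0.000 0.176 0.000 -0.0523 -0.0008 -0.0937 | rows 1.0 tcp [0.548 0.345 0.161]
0.128 0.872 0.128 -0.1639 -0.0108 -0.1432 | rows 3.8 tcp [0.546 0.332 0.282]
wp [ 5.4e-01  3.4e-01  1.1e-01 -1.5e+02 -7.0e+01] q [ -8  59 -36 133 171  78 -59] err mm 0.0 deg 0.0 rows 3
wp [   0.53    0.34    0.17 -150.    -60.  ] q [ -5  42 -41 134 156  56 -56] err mm 0.0 deg 0.0 rows 6
wp [   0.54    0.33    0.3  -160.    -20.  ] q [  6  28 -58 103  44  50  39] err mm 0.0 deg 0.0 rows 12
128 [0.60371491 0.37716462 0.14471829] ((603.9266357421875, 377.93902587890625), (28.169281005859375, 26.532329559326172), 55.38876724243164)
```

Emit:
jog_arm(targets="0 0 0 0 0 -0.03 0.9;0 0 0 0 0 -0.063 0.9;0 0 0 0 0 -0.063 0.9;0 0.176 0 -0.052 0 -0.094 0.9;0 0.176 0 -0.052 0 -0.094 0.9;0.128 0.872 0.128 -0.164 -0.011 -0.143 0.9;0.128 0.872 0.128 -0.164 -0.011 -0.143 0.9;0.128 0.872 0.128 -0.164 -0.011 -0.143 0.9;0.128 0.872 0.128 -0.164 -0.011 -0.143 0.9;0.128 0.872 0.128 -0.164 -0.011 -0.143 0.9;0.128 0.872 0.128 -0.164 -0.011 -0.143 0.9;0.128 0.872 0.128 -0.164 -0.011 -0.143 0.9;0.128 0.872 0.128 -0.164 -0.011 -0.143 0.9;0.128 0.872 0.128 -0.164 -0.011 -0.143 0.9")

```text
time: 35.55
eef_pos: [0.5493, 0.3331, 0.285]
orientation: [179.8, 20.3, -160.3]
contact_force: [0.8, -0.8, -0.5]
width: 0.0837
gripper_force: 0.0
```

```bash
python3 - <<'E'
from sim import *
go((.53,.26,.30,110,0,1),(.52,.24,.30,30,0,1),(.5265,.2501,.2,-7,20,1),(.5265,.2501,.035,-7,20,1))
E
```

```text
t 35.55 pos [0.5493 0.3331 0.285 ] rpy [ 179.8   20.3 -160.3] q [ -8.  22. -39. 103.  31.  44.  48.] F [ 0.8 -0.8 -0.5] w 0.0837
0.280 0.276 1.549 0.0415 -0.0623 -0.0116 | rows 8.6 tcp [0.53  0.26  0.281]
0.523 0.042 2.919 0.0566 -0.0777 -0.0172 | rows 7.5 tcp [0.52  0.24  0.281]
-0.006 0.225 -2.695 0.0767 -0.0736 0.0808 | rows 3.9 tcp [0.533 0.249 0.182]
-0.006 0.225 -2.695 0.1339 -0.0741 0.2355 | rows 2.6 tcp [0.533 0.249 0.017]
wp [  0.53   0.26   0.3  110.     0.  ] q [-13  24 -23  94  10  64 -19] err mm 0.0 deg 0.0 rows 11
wp [ 0.52  0.24  0.3  30.    0.  ] q [-23  21  -8  97   3  62 -92] err mm 0.0 deg 0.0 rows 21
wp [ 0.53  0.25  0.2  -7.   20.  ] q [ -45   22   10  115   20   30 -150] err mm 0.0 deg 0.0 rows 27
wp [ 0.53  0.25  0.04 -7.   20.  ] q [ -49   41   15  117   23   11 -158] err mm 2.8 deg 1.2 rows 31
```

Emit:
jog_arm(targets="0.28 0.276 1.549 0.042 -0.062 -0.012 0.7;0.28 0.276 1.549 0.042 -0.062 -0.012 0.7;0.28 0.276 1.549 0.042 -0.062 -0.012 0.7;0.28 0.276 1.549 0.042 -0.062 -0.012 0.7;0.28 0.276 1.549 0.042 -0.062 -0.012 0.7;0.28 0.276 1.549 0.042 -0.062 -0.012 0.7;0.28 0.276 1.549 0.042 -0.062 -0.012 0.7;0.28 0.276 1.549 0.042 -0.062 -0.012 0.7;0.28 0.276 1.549 0.042 -0.062 -0.012 0.7;0.28 0.276 1.549 0.042 -0.062 -0.012 0.7;0.523 0.042 2.919 0.057 -0.078 -0.017 0.7;0.523 0.042 2.919 0.057 -0.078 -0.017 0.7;0.523 0.042 2.919 0.057 -0.078 -0.017 0.7;0.523 0.042 2.919 0.057 -0.078 -0.017 0.7;0.523 0.042 2.919 0.057 -0.078 -0.017 0.7;0.523 0.042 2.919 0.057 -0.078 -0.017 0.7;0.523 0.042 2.919 0.057 -0.078 -0.017 0.7;0.523 0.042 2.919 0.057 -0.078 -0.017 0.7;0.523 0.042 2.919 0.057 -0.078 -0.017 0.7")

```text
time: 37.92
eef_pos: [0.5167, 0.238, 0.2783]
orientation: [179.7, 0.3, 30.3]
contact_force: [0.3, 0.0, 0.5]
width: 0.0751
gripper_force: 0.0
```

```bash
python3 - <<'E'
from sim import *
go((.5265,.2501,.15,-7,14,1),(.5265,.2501,.035,-7,14,1))
E
```

```text
t 37.92 pos [0.5167 0.238  0.2783] rpy [179.7   0.3  30.3] q [-23.  21.  -8.  98.   4.  62. -92.] F [0.3 0.  0.5] w 0.0751
-0.072 0.240 0.649 0.0191 -0.0036 0.1463 | rows 3.7 tcp [0.531 0.25  0.132]
-0.072 0.240 0.649 0.0198 -0.0042 0.2613 | rows 1.8 tcp [0.531 0.25  0.017]
wp [ 0.53  0.25  0.15 -7.   14.  ] q [ -41   28    8  113   12   29 -141] err mm 0.0 deg 0.0 rows 5
wp [ 0.53  0.25  0.04 -7.   14.  ] q [ -42   40   10  115   12   15 -144] err mm 0.0 deg 0.0 rows 8
```

Emit:
jog_arm(targets="-0.072 0.24 0.649 0.019 -0.004 0.146 0.7;-0.072 0.24 0.649 0.019 -0.004 0.146 0.7;-0.072 0.24 0.649 0.019 -0.004 0.146 0.7;-0.072 0.24 0.649 0.019 -0.004 0.146 0.7;-0.072 0.24 0.649 0.019 -0.004 0.146 0.7;-0.072 0.24 0.649 0.019 -0.004 0.146 0.7")

```text
time: 38.67
eef_pos: [0.5314, 0.251, 0.1333]
orientation: [-179.8, -13.9, -7.0]
contact_force: [1.2, 0.6, 0.3]
width: 0.075
gripper_force: 0.0
```

```bash
python3 - <<'E'
from sim import *
go((.5265,.2501,.035,-7,14,1),(.5265,.2501,.2,-7,14,1),(.53,.24,.33,0,14,1),(.54,.22,.33,85,5,1),(.54,.22,.33,165,0,1))
snap('wrist','w4')
W,p=cloud('w4'); q=W[(W[...,2]>.036)&(W[...,2]<.056)&(abs(W[...,0]-.56)<.05)&(abs(W[...,1]-.25)<.045)]; print(len(q),cv2.minAreaRect((q[:,:2]*1000).astype(np.float32)))
E
```

```text
t 38.67 pos [0.5314 0.251  0.1333] rpy [-179.8  -13.9   -7. ] q [ -40.   28.    7.  113.   12.   29. -141.] F [1.2 0.6 0.3] w 0.075
-0.003 0.001 0.001 -0.0283 0.0018 0.1129 | rows 1.9 tcp [0.531 0.25  0.017]
-0.003 0.001 0.001 0.0115 0.0013 -0.0472 | rows 2.6 tcp [0.531 0.25  0.182]
0.026 0.001 -0.118 0.0473 0.0100 -0.1723 | rows 2.1 tcp [0.535 0.24  0.312]
0.262 -0.123 -1.584 0.0548 0.0276 -0.1700 | rows 8.0 tcp [0.54  0.222 0.311]
0.364 -0.030 -2.980 0.0548 0.0292 -0.1699 | rows 7.5 tcp [0.54  0.22  0.311]
wp [ 0.53  0.25  0.04 -7.   14.  ] q [ -42   40    9  115   13   16 -144] err mm 0.0 deg 0.0 rows 3
wp [ 0.53  0.25  0.2  -7.   14.  ] q [ -41   23    7  111   11   35 -139] err mm 0.0 deg 0.0 rows 7
wp [ 0.53  0.24  0.33  0.   14.  ] q [ -37   13    5  105    8   50 -127] err mm 0.0 deg 0.0 rows 11
wp [ 0.54  0.22  0.33 85.    5.  ] q [-17  19  -9  95  -1  63 -30] err mm 0.0 deg 0.0 rows 21
wp [  0.54   0.22   0.33 165.     0.  ] q [ -9  22 -23  93   9  67  41] err mm 0.0 deg 0.0 rows 31
7633 ((558.7045288085938, 246.38836669921875), (55.13161087036133, 103.52305603027344), 83.21643829345703)
```

View pics/w4.png

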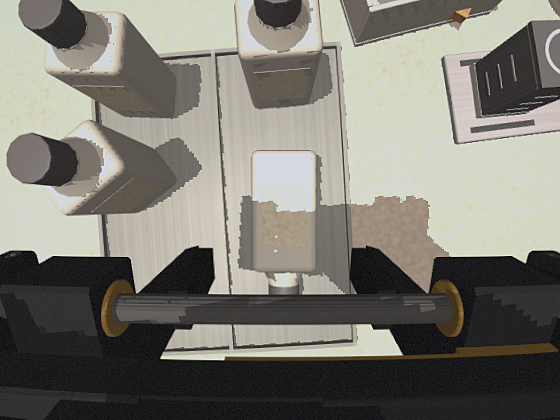

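Wrist view: bottle B is centred (284,210), bottle A stands at (90,180) clear of the left side, and the neighbours are standing. Gripping and lifting.

Emit:
jog_arm(targets="0 0 0 -0.014 0.001 0.056 0.7;0 0 0 -0.028 0.002 0.113 0.7;0 0 0 -0.028 0.002 0.113 0.7;0 0 0 -0.028 0.002 0.113 -1;0 0 0 -0.028 0.002 0.113 -1;0 0 0 -0.028 0.002 0.113 -1;0 0 0 -0.028 0.002 0.113 -1;0 0 0 -0.028 0.002 0.113 -1;0 0 0 -0.015 0.002 0.08 -1;0 0 0 -0.008 0 0.03 -1;0 0 0 0.011 0 -0.047 -1;0 0 0 0.011 0 -0.047 -1;0.026 0 -0.118 0.047 0.01 -0.172 -1;0.026 0 -0.118 0.047 0.01 -0.172 -1;0.026 0 -0.118 0.047 0.01 -0.172 -1;0.026 0 -0.118 0.047 0.01 -0.172 -1")

```text
time: 40.72
eef_pos: [0.5331, 0.2395, 0.3104]
orientation: [180.0, -13.9, -0.2]
contact_force: [-0.8, 0.5, -3.0]
width: 0.0559
gripper_force: 30.0
```

```bash
python3 - <<'E'
from sim import *
g=(.55,.245)
go((.54,.22,.33,85,5,1),(.54,.22,.33,165,0,1),(.55,.23,.33,-170,-20,1),(.56,.235,.32,-165,-50,1),(*g,.29,-160,-76,1),(*g,.095,-160,-76,1))
E
```

```text
t 40.73 pos [0.5331 0.2395 0.3104] rpy [180.  -13.9  -0.2] q [ -35.   13.    3.  105.    9.   50. -128.] F [-0.8  0.5 -3. ] w 0.0559
0.245 -0.125 -1.469 0.0071 0.0178 0.0007 | rows 8.0 tcp [0.54  0.222 0.311]
0.349 -0.045 -2.864 0.0070 0.0194 0.0008 | rows 7.5 tcp [0.54  0.22  0.311]
0.158 -0.078 2.966 0.0230 0.0083 0.0036 | rows 3.0 tcp [0.556 0.231 0.312]
0.902 -0.206 2.766 0.0390 0.0006 0.0121 | rows 2.8 tcp [0.574 0.239 0.308]
1.481 -0.362 2.458 0.0269 -0.0119 0.0323 | rows 2.5 tcp [0.567 0.251 0.285]
1.481 -0.362 2.458 -0.0199 -0.0120 0.2216 | rows 3.1 tcp [0.567 0.251 0.09 ]
wp [ 0.54  0.22  0.33 85.    5.  ] q [-15  20 -12  95   0  63 -31] err mm 0.0 deg 0.0 rows 10
wp [  0.54   0.22   0.33 165.     0.  ] q [ -7  22 -25  93  10  67  40] err mm 0.0 deg 0.0 rows 20
wp [   0.55    0.23    0.33 -170.    -20.  ] q [ -6  14 -29 107  21  44  54] err mm 0.0 deg 0.0 rows 25
wp [   0.56    0.24    0.32 -165.    -50.  ] q [-11  10 -25 128 107  20 -29] err mm 0.0 deg 0.0 rows 30
wp [   0.55    0.24    0.29 -160.    -76.  ] q [ 23  51 -73 137 153  74 -36] err mm 24.3 deg 1.9 rows 34
wp [ 5.5e-01  2.4e-01  1.0e-01 -1.6e+02 -7.6e+01] q [ 27  95 -63 135 189  89 -15] err mm 0.0 deg 0.0 rows 39
```

Emit:
jog_arm(targets="0.245 -0.125 -1.469 0.007 0.018 0 -1;0.245 -0.125 -1.469 0.007 0.018 0 -1;0.245 -0.125 -1.469 0.007 0.018 0 -1;0.245 -0.125 -1.469 0.007 0.018 0 -1;0.245 -0.125 -1.469 0.007 0.018 0 -1;0.245 -0.125 -1.469 0.007 0.018 0 -1;0.245 -0.125 -1.469 0.007 0.018 0 -1;0.245 -0.125 -1.469 0.007 0.018 0 -1;0.245 -0.125 -1.469 0.007 0.018 0 -1;0.349 -0.045 -2.864 0.007 0.019 0.001 -1;0.349 -0.045 -2.864 0.007 0.019 0.001 -1;0.349 -0.045 -2.864 0.007 0.019 0.001 -1;0.349 -0.045 -2.864 0.007 0.019 0.001 -1;0.349 -0.045 -2.864 0.007 0.019 0.001 -1;0.349 -0.045 -2.864 0.007 0.019 0.001 -1;0.349 -0.045 -2.864 0.007 0.019 0.001 -1;0.349 -0.045 -2.864 0.007 0.019 0.001 -1;0.349 -0.045 -2.864 0.007 0.019 0.001 -1")

```text
time: 42.98
eef_pos: [0.54, 0.2208, 0.3105]
orientation: [-180.0, -0.0, 164.8]
contact_force: [0.8, 0.2, -2.6]
width: 0.0558
gripper_force: 30.0
```

```bash
python3 - <<'E'
from sim import *
g=(.595,.248)
go((.56,.235,.33,-170,-20,1),(.59,.245,.32,-163,-50,1),(*g,.29,-158,-76,1),(*g,.095,-158,-76,1))
E
```

```text
t 42.98 pos [0.54   0.2208 0.3105] rpy [-180.    -0.   164.8] q [ -8.  22. -25.  93.  10.  67.  40.] F [ 0.8  0.2 -2.6] w 0.0558
-0.077 -0.344 -0.435 -0.0214 0.0216 -0.0020 | rows 3.0 tcp [0.566 0.236 0.312]
-0.245 -0.850 -0.525 -0.0540 0.0440 0.0024 | rows 2.9 tcp [0.604 0.249 0.308]
-0.430 -1.278 -0.550 -0.0604 0.0516 0.0249 | rows 2.5 tcp [0.612 0.255 0.285]
-0.430 -1.278 -0.550 -0.0606 0.0517 0.2199 | rows 3.1 tcp [0.612 0.255 0.09 ]
wp [   0.56    0.24    0.33 -170.    -20.  ] q [ -7  15 -28 105  21  45  54] err mm 0.0 deg 0.0 rows 5
wp [   0.59    0.24    0.32 -163.    -50.  ] q [ -9  13 -26 125 109  18 -27] err mm 0.0 deg 0.0 rows 10
wp [   0.6     0.25    0.29 -158.    -76.  ] q [  4  33 -40 137 165  64 -65] err mm 0.0 deg 0.0 rows 14
wp [ 6.00e-01  2.50e-01  1.00e-01 -1.58e+02 -7.60e+01] q [ -2  64 -30 131 179  87 -63] err mm 0.0 deg 0.0 rows 19
```

Emit:
jog_arm(targets="-0.077 -0.344 -0.435 -0.021 0.022 -0.002 -1;-0.077 -0.344 -0.435 -0.021 0.022 -0.002 -1;-0.077 -0.344 -0.435 -0.021 0.022 -0.002 -1;-0.077 -0.344 -0.435 -0.021 0.022 -0.002 -1;-0.245 -0.85 -0.525 -0.054 0.044 0.002 -1;-0.245 -0.85 -0.525 -0.054 0.044 0.002 -1;-0.245 -0.85 -0.525 -0.054 0.044 0.002 -1;-0.245 -0.85 -0.525 -0.054 0.044 0.002 -1;-0.245 -0.85 -0.525 -0.054 0.044 0.002 -1;-0.245 -0.85 -0.525 -0.054 0.044 0.002 -1;-0.245 -0.85 -0.525 -0.054 0.044 0.002 -1;-0.43 -1.278 -0.55 -0.06 0.052 0.025 -1;-0.43 -1.278 -0.55 -0.06 0.052 0.025 -1;-0.43 -1.278 -0.55 -0.06 0.052 0.025 -1;-0.43 -1.278 -0.55 -0.06 0.052 0.025 -1;-0.43 -1.278 -0.55 -0.06 0.052 0.025 -1;-0.43 -1.278 -0.55 -0.06 0.052 0.025 -1;-0.43 -1.278 -0.55 -0.06 0.052 0.025 -1")

```text
time: 45.22
eef_pos: [0.6135, 0.2559, 0.2889]
orientation: [-179.6, 76.3, -157.5]
contact_force: [-0.3, -0.3, -2.2]
width: 0.0557
gripper_force: 30.0
```

```bash
python3 - <<'E'
from sim import *
go((.595,.248,.13,-158,-76,1),(.595,.248,.0875,-158,-76,1))
snap('top','top10'); W,p=cloud('top10'); 
q=W[(W[...,2]>.3)&(abs(W[...,0]-.6)<.05)&(abs(W[...,1]-.25)<.04)]; m=q[:,2].max(); t=q[q[:,2]>m-.014]; print(m,np.median(t,0),len(t))
q=W[(W[...,2]>.130)&(W[...,2]<.17)&(abs(W[...,0]-.604)<.025)&(abs(W[...,1]-.378)<.025)]
print('A',len(q),np.median(q,0))
E
```

```text
t 45.23 pos [0.6135 0.2559 0.2889] rpy [-179.6   76.3 -157.5] q [ -7.  29. -27. 137. 167.  62. -73.] F [-0.3 -0.3 -2.2] w 0.0557
0.002 0.004 0.002 0.1592 -0.0001 0.0370 | rows 2.6 tcp [0.612 0.255 0.125]
0.002 0.004 0.002 0.2004 -0.0001 0.0471 | rows 0.7 tcp [0.612 0.255 0.083]
wp [ 6.00e-01  2.50e-01  1.30e-01 -1.58e+02 -7.60e+01] q [-10  56 -22 134 175  84 -72] err mm 0.0 deg 0.0 rows 4
wp [ 6.00e-01  2.50e-01  9.00e-02 -1.58e+02 -7.60e+01] q [-11  62 -20 131 177  88 -72] err mm 0.0 deg 0.0 rows 6
0.355606244105213 [0.60672072 0.2517721  0.35123968] 167
A 128 [0.6038482  0.37681217 0.14430504]
```

Emit:
jog_arm(targets="0 0 0 0.055 0 0.013 -1;0 0 0 0.11 0 0.026 -1;0 0 0 0.159 0 0.037 -1;0 0 0 0.18 0 0.042 -1;0 0 0 0.19 0 0.045 -1;0 0 0 0.198 0 0.0465 -1;0 0 0 0.201 0 0.047 -1;0 0 0 0.201 0 0.047 -1")

```text
time: 46.28
eef_pos: [0.6109, 0.2547, 0.0826]
orientation: [-179.8, 76.4, -157.6]
contact_force: [0.8, -1.6, 4.4]
width: 0.0555
gripper_force: 30.0
```

```bash
python3 - <<'E'
from sim import *
plan()
snap('top','top11'); W,p=cloud('top11'); 
q=W[(W[...,2]>.136)&(W[...,2]<.17)&(abs(W[...,0]-.605)<.025)&(abs(W[...,1]-.25)<.025)]
print('B',len(q),np.median(q,0),cv2.minAreaRect((q[:,:2]*1000).astype(np.float32)))
E
```

```text
t 46.27 pos [0.6109 0.2547 0.0826] rpy [-179.8   76.4 -157.6] q [ -7.  64. -24. 131. 179.  88. -69.] F [ 0.8 -1.6  4.4] w 0.0555
B 113 [0.60496949 0.25035023 0.14506231] ((604.1622924804688, 250.65475463867188), (26.322168350219727, 25.464340209960938), 2.7774200439453125)
```

Contact with the floor (4.4 N up) and the cap at the standing height of 0.145. Releasing and backing out.

Emit:
jog_arm(targets="0 0 0 0 0 0 0.75;0 0 0 0 0 0 0.75;0 0 0 0 0 0 0.75;0 0 0 0 0 0 0.75")

```text
time: 46.82
eef_pos: [0.6098, 0.2545, 0.0802]
orientation: [-179.9, 76.1, -157.7]
contact_force: [-0.1, -0.0, -0.3]
width: 0.0768
gripper_force: 0.0
```

```bash
python3 - <<'E'
from sim import *
f=np.array([np.cos(np.radians(22)),np.sin(np.radians(22))]); g=np.array([.593,.248])
b=g-.045*f; c=g-.05*f
go((*b,.105,-158,-72,1),(*c,.17,-158,-60,1),(.56,.2,.30,-165,-20,1),(.52,.0,.3,180,0,1))
E
```

```text
t 46.83 pos [0.6098 0.2545 0.0802] rpy [-179.9   76.1 -157.7] q [ -7.  64. -24. 131. 179.  88. -69.] F [-0.1 -0.  -0.3] w 0.0768
0.004 0.072 0.001 -0.0076 0.0004 -0.0485 | rows 0.8 tcp [0.568 0.238 0.099]
0.003 0.281 0.002 -0.0656 0.0004 -0.0696 | rows 1.1 tcp [0.562 0.235 0.161]
0.097 0.978 0.088 -0.1818 -0.0325 -0.1072 | rows 3.8 tcp [0.566 0.202 0.282]
0.257 1.311 0.329 -0.1520 -0.2017 -0.2224 | rows 3.3 tcp [0.52  0.    0.281]
wp [ 5.50e-01  2.30e-01  1.00e-01 -1.58e+02 -7.20e+01] q [ 12  69 -45 137 178  86 -47] err mm 0.1 deg 0.0 rows 2
wp [   0.55    0.23    0.17 -158.    -60.  ] q [ 28  64 -73 137 150  69 -23] err mm 5.0 deg 0.5 rows 5
wp [   0.56    0.2     0.3  -165.    -20.  ] q [ 29  31 -73 108  49  52  41] err mm 0.0 deg 0.0 rows 11
wp [  0.52   0.     0.3  180.     0.  ] q [ 47  32 -71 102  32  69  57] err mm 0.0 deg 0.0 rows 16
```

```bash
python3 - <<'E'
from sim import *
f=np.array([np.cos(np.radians(22)),np.sin(np.radians(22))]); g=np.array([.593,.248])
b=g-.046*f; c=g-.05*f
go((*b,.105,-158,-66,1),(*c,.18,-158,-45,1),(.56,.2,.30,-165,-20,1),(.52,.0,.3,180,0,1))
E
```

```text
t 46.83 pos [0.6098 0.2545 0.0802] rpy [-179.9   76.1 -157.7] q [ -7.  64. -24. 131. 179.  88. -69.] F [-0.1 -0.  -0.3] w 0.0768
0.003 0.176 0.002 -0.0054 0.0004 -0.0497 | rows 0.9 tcp [0.566 0.237 0.097]
0.003 0.543 0.002 -0.0708 0.0004 -0.0740 | rows 2.0 tcp [0.559 0.234 0.167]
0.097 0.978 0.088 -0.1818 -0.0325 -0.1072 | rows 2.4 tcp [0.566 0.202 0.282]
0.257 1.311 0.329 -0.1520 -0.2017 -0.2224 | rows 3.3 tcp [0.52  0.    0.281]
wp [ 5.50e-01  2.30e-01  1.00e-01 -1.58e+02 -6.60e+01] q [ 18  68 -53 137 170  78 -39] err mm 0.2 deg 0.0 rows 3
wp [   0.55    0.23    0.18 -158.    -45.  ] q [ 26  45 -69 131 124  46 -19] err mm 0.0 deg 0.0 rows 7
wp [   0.56    0.2     0.3  -165.    -20.  ] q [ 29  31 -73 108  49  52  41] err mm 0.0 deg 0.0 rows 11
wp [  0.52   0.     0.3  180.     0.  ] q [ 47  32 -71 102  32  69  57] err mm 0.0 deg 0.0 rows 16
```

Emit:
jog_arm(targets="0.003 0.088 0 -0.003 0 -0.025 0.9;0.003 0.176 0 -0.005 0 -0.05 0.9;0.003 0.176 0 -0.005 0 -0.05 0.9;0.003 0.543 0 -0.071 0 -0.074 0.9;0.003 0.543 0 -0.071 0 -0.074 0.9;0.003 0.543 0 -0.071 0 -0.074 0.9;0.003 0.543 0 -0.071 0 -0.074 0.9;0.097 0.978 0.088 -0.182 -0.033 -0.107 0.9;0.097 0.978 0.088 -0.182 -0.033 -0.107 0.9;0.097 0.978 0.088 -0.182 -0.033 -0.107 0.9;0.097 0.978 0.088 -0.182 -0.033 -0.107 0.9;0.097 0.978 0.088 -0.182 -0.033 -0.107 0.9;0.097 0.978 0.088 -0.182 -0.033 -0.107 0.9;0.257 1.311 0.329 -0.152 -0.202 -0.222 -1;0.257 1.311 0.329 -0.152 -0.202 -0.222 -1;0.257 1.311 0.329 -0.152 -0.202 -0.222 -1;0.257 1.311 0.329 -0.152 -0.202 -0.222 -1;0.257 1.311 0.329 -0.152 -0.202 -0.222 -1;0.257 1.311 0.329 -0.152 -0.202 -0.222 -1")

```text
time: 49.2
eef_pos: [0.5197, 0.0005, 0.2802]
orientation: [-179.9, -0.1, -179.9]
contact_force: [-0.7, -0.3, -0.6]
width: 0.0258
gripper_force: 0.0
```

```bash
python3 - <<'E'
from sim import *
plan()
snap('top','top12'); a=cv2.imread('pics/top12.png')[120:320,60:480]; cv2.imwrite('pics/t12.png',cv2.resize(a,None,fx=1.9,fy=1.9,interpolation=cv2.INTER_CUBIC))
W,p=cloud('top12')
for n,x,y in (('A',.604,.377),('B',.604,.25),('nA',.687,.364),('nB',.68,.233)):
    q=W[(W[...,2]>.130)&(W[...,2]<.17)&(abs(W[...,0]-x)<.03)&(abs(W[...,1]-y)<.03)]; print(n,len(q),np.median(q,0))
for x,y in ((.651,.0175),(.653,-.088)):
    q=W[(W[...,2]>.07)&(W[...,2]<.12)&(abs(W[...,0]-x)<.045)&(abs(W[...,1]-y)<.045)]; print(len(q),np.median(q,0))
b=W[195:290,375:470].reshape(-1,3); q=b[b[:,2]>.0835]; q=q[q[:,2]<.095]
print('up keys',len(q),cv2.minAreaRect((q[:,:2]*1000).astype(np.float32)))
# bright pixels = keys
g=p.min(2); lab=(g>110)&(W[...,2]>.074)&(W[...,2]<.1)&(W[...,1]<-.3); n,l,s,c=cv2.connectedComponentsWithStats(lab.astype(np.uint8))
for i in range(1,n):
    if s[i,4]>20:
        m=W[l==i]; print(s[i],np.round(np.median(m,0),4),cv2.minAreaRect((m[:,:2]*1000).astype(np.float32)))
E
```

```text
t 49.2 pos [5.197e-01 5.000e-04 2.802e-01] rpy [-1.799e+02 -1.000e-01 -1.799e+02] q [ 46.  30. -68. 102.  30.  68.  58.] F [-0.7 -0.3 -0.6] w 0.0258
A 128 [0.60353146 0.37722981 0.1446421 ]
B 121 [0.60484325 0.25069198 0.14443331]
nA 127 [0.68663453 0.36372908 0.14434301]
nB 118 [0.67932427 0.23276812 0.14448929]
378 [0.65787105 0.01742893 0.087339  ]
456 [ 0.65697116 -0.08758891  0.08681435]
up keys 356 ((539.3275146484375, -398.7958068847656), (127.36804962158203, 41.866127014160156), 80.60677337646484)
[399 230  14  18 191] [ 0.5476 -0.3522  0.0799] ((546.6378173828125, -351.8159484863281), (30.744916915893555, 38.848304748535156), 82.14986419677734)
[416 233  10  17 135] [ 0.5407 -0.3856  0.0874] ((541.2212524414062, -385.4638671875), (20.777990341186523, 38.89614486694336), 80.68226623535156)
[429 235  11  18 129] [ 0.5363 -0.4208  0.08  ] ((535.4100952148438, -421.0845947265625), (20.43450355529785, 39.89084243774414), 80.47928619384766)
[441 237  11  18 145] [ 0.5316 -0.4493  0.0879] ((530.7669067382812, -449.33795166015625), (23.190210342407227, 40.61960220336914), 81.1722183227539)
```

View pics/t12.png

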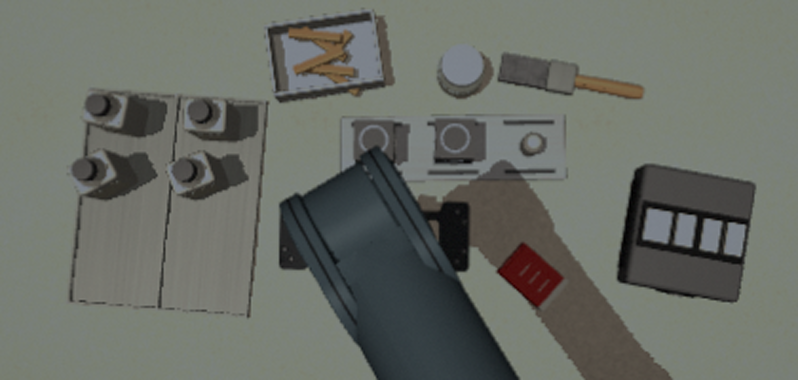

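All four bottles stand (caps at 0.144–0.145) and both beakers are on their pegs (crop 375,138 and 456,138). Keys: stop is down at (.547,-.352), run up at (.541,-.386), cold down, warm up at (.531,-.449), matching the description. Going to the run key with shut fingers.

```bash
python3 - <<'E'
from sim import *
go((.53,-.2,.28,120,0),(.541,-.3855,.2,80.6,0),(.541,-.3855,.105,80.6,0))
E
```

```text
t 49.25 pos [0.5199 0.001  0.2806] rpy [-1.800e+02 -1.000e-01 -1.799e+02] q [ 46.  30. -68. 102.  30.  68.  58.] F [ 0.6  0.1 -0.1] w 0.0217
-0.001 -0.001 1.050 -0.0096 -0.2010 0.0007 | rows 5.6 tcp [ 0.53 -0.2   0.28]
-0.001 -0.000 1.737 -0.0202 -0.3865 0.0808 | rows 3.7 tcp [ 0.541 -0.386  0.2  ]
-0.001 -0.000 1.737 -0.0204 -0.3864 0.1758 | rows 1.5 tcp [ 0.541 -0.386  0.105]
wp [  0.53  -0.2    0.28 120.     0.  ] q [ 54  29 -52  96  24  67  26] err mm 0.0 deg 0.0 rows 8
wp [ 0.54 -0.39  0.2  80.6   0.  ] q [ 55  39 -36  86  25  63   4] err mm 0.0 deg 0.0 rows 13
wp [ 0.54 -0.39  0.1  80.6   0.  ] q [ 53  45 -34  89  29  54   1] err mm 0.0 deg 0.0 rows 16
```

Emit:
jog_arm(targets="0 0 1.05 -0.01 -0.201 0 -1;0 0 1.05 -0.01 -0.201 0 -1;0 0 1.05 -0.01 -0.201 0 -1;0 0 1.05 -0.01 -0.201 0 -1;0 0 1.05 -0.01 -0.201 0 -1;0 0 1.05 -0.01 -0.201 0 -1;0 0 1.737 -0.02 -0.3865 0.08 -1;0 0 1.737 -0.02 -0.3865 0.08 -1;0 0 1.737 -0.02 -0.3865 0.08 -1;0 0 1.737 -0.02 -0.3865 0.08 -1;0 0 1.737 -0.02 -0.3865 0.08 -1;0 0 1.737 -0.02 -0.3865 0.175 -1;0 0 1.737 -0.02 -0.3865 0.175 -1;0 0 1.737 -0.02 -0.3865 0.175 -1")

```text
time: 51.0
eef_pos: [0.5399, -0.3834, 0.1045]
orientation: [-179.8, -0.2, 80.8]
contact_force: [-0.2, 0.0, 0.0]
width: 0.0004
gripper_force: 0.0
```

```bash
python3 - <<'E'
from sim import *
plan((.541,-.3855,.0785,80.6,0),(.541,-.3855,.11,80.6,0),(.531,-.449,.11,80.6,0),(.531,-.449,.0785,80.6,0))
E
```

```text
t 51.0 pos [ 0.5399 -0.3834  0.1045] rpy [-179.8   -0.2   80.8] q [ 54.  46. -34.  89.  29.  54.   1.] F [-0.2  0.   0. ] w 0.0004
-0.004 -0.003 0.003 -0.0020 0.0016 0.0260 | rows 0.4 tcp [ 0.541 -0.386  0.078]
-0.004 -0.003 0.003 -0.0019 0.0014 -0.0055 | rows 0.5 tcp [ 0.541 -0.386  0.11 ]
-0.004 -0.003 0.003 -0.0662 0.0017 -0.0057 | rows 1.0 tcp [ 0.531 -0.449  0.11 ]
-0.004 -0.003 0.003 -0.0663 0.0018 0.0258 | rows 0.5 tcp [ 0.531 -0.449  0.078]
```

Emit:
jog_arm(targets="0 0 0 -0.002 0.001 0.012 -1;0 0 0 -0.002 0.001 0.019 -1;0 0 0 -0.002 0.001 0.0235 -1;0 0 0 -0.002 0.001 0.026 -1;0 0 0 -0.002 0.001 0.0265 -1;0 0 0 -0.002 0.001 0.0265 -1")

```text
time: 51.75
eef_pos: [0.5418, -0.389, 0.0803]
orientation: [179.9, 0.0, 80.5]
contact_force: [2.2, -0.8, 2.7]
width: 0.0004
gripper_force: 1.5
```

Emit:
jog_arm(targets="0 0 0 0.002 0 0.001 -1;0 0 0 0.002 0 0.002 -1;0 0 0 0.002 0 0.003 -1;0 0 0 0.002 0 0.003 -1")

```text
time: 52.25
eef_pos: [0.5416, -0.3883, 0.0794]
orientation: [180.0, 0.2, 80.4]
contact_force: [-4.0, 0.1, 18.4]
width: 0.0004
gripper_force: 9.6
```

Bottomed out at z=0.0794 with 18 N, so the run key is fully down. Now the warm key.

```bash
python3 - <<'E'
from sim import *
plan((.541,-.386,.11,80.6,0),(.531,-.448,.11,80.6,0),(.531,-.448,.0785,80.6,0))
E
```

```text
t 52.25 pos [ 0.5416 -0.3883  0.0794] rpy [180.    0.2  80.4] q [ 53.  47. -33.  90.  31.  52.   0.] F [-4.   0.1 18.4] w 0.0004
0.001 0.003 -0.003 0.0021 -0.0010 -0.0307 | rows 0.5 tcp [ 0.541 -0.386  0.11 ]
0.001 0.003 -0.003 -0.0607 -0.0005 -0.0305 | rows 1.0 tcp [ 0.531 -0.448  0.11 ]
0.001 0.003 -0.003 -0.0606 -0.0005 0.0010 | rows 0.5 tcp [ 0.531 -0.448  0.078]
```

Emit:
jog_arm(targets="0 0 0 0.002 0 -0.03 -1;0 0 0 0.002 0 -0.03 -1;0 0 0 -0.059 0 -0.03 -1;0 0 0 -0.059 0 -0.03 -1;0 0 0 -0.059 0 -0.02 -1;0 0 0 -0.059 0 -0.012 -1;0 0 0 -0.059 0 -0.006 -1;0 0 0 -0.059 0 -0.002 -1;0 0 0 -0.059 0 0 -1;0 0 0 -0.059 0 0 -1;0 0 0 -0.059 0 0 -1")

```text
time: 53.62
eef_pos: [0.532, -0.4436, 0.0793]
orientation: [-179.9, -0.0, 80.5]
contact_force: [-8.0, 7.2, 20.7]
width: 0.0005
gripper_force: 10.5
```

Emit:
jog_arm(targets="0 0 0 0 0 -0.02 -1;0 0 0 0 0 -0.06 -1;0 0 0 0.05 0 -0.12 -1;0 0 0 0.05 0 -0.16 -1;0 0 0 0.05 0 -0.16 -1")

```text
time: 54.25
eef_pos: [0.5433, -0.3952, 0.2423]
orientation: [179.5, 0.2, 80.6]
contact_force: [-0.9, 0.4, -0.6]
width: 0.0003
gripper_force: 0.0
```

```bash
python3 - <<'E'
from sim import *
plan()
for cam in ('scene','top'):
    snap(cam,cam+'f'); W,p=cloud(cam+'f')
    for n,x,y in (('stop',.547,-.352),('run',.541,-.3855),('cold',.5355,-.421),('warm',.531,-.449)):
        q=W[(abs(W[...,0]-x)<.012)&(abs(W[...,1]-y)<.007)&(W[...,2]>.06)&(W[...,2]<.1)]; print(cam,n,len(q),np.median(q[:,2]) if len(q) else '')
W,p=cloud('topf')
for x,y in ((.651,.0175),(.653,-.088)):
    q=W[(W[...,2]>.07)&(W[...,2]<.12)&(abs(W[...,0]-x)<.045)&(abs(W[...,1]-y)<.045)]; print(len(q),np.median(q,0),cv2.minAreaRect((q[:,:2]*1000).astype(np.float32)))
for n,x,y in (('A',.604,.377),('B',.604,.25),('nA',.687,.364),('nB',.68,.233)):
    q=W[(W[...,2]>.130)&(W[...,2]<.17)&(abs(W[...,0]-x)<.03)&(abs(W[...,1]-y)<.03)]; print(n,len(q),np.median(q,0))
a=cv2.imread('pics/scenef.png'); cv2.imwrite('pics/sf.png',cv2.resize(a[130:340,130:500],None,fx=2.1,fy=2.1,interpolation=cv2.INTER_CUBIC))
E
```

```text
t 54.25 pos [ 0.5433 -0.3952  0.2423] rpy [179.5   0.2  80.6] q [ 56.  38. -38.  83.  24.  67.   6.] F [-0.9  0.4 -0.6] w 0.0003
scene stop 22 0.08662091668616445
scene run 14 0.07883057151413919
scene cold 19 0.08703331193652353
scene warm 21 0.07862018387500169
top stop 59 0.08736802616950312
top run 53 0.08002874872503396
top cold 39 0.08799837377871977
top warm 0 
466 [0.6532391  0.01635863 0.08704046] ((653.2373657226562, 17.470928192138672), (51.35197067260742, 52.19269561767578), 0.5452785491943359)
451 [ 0.66135504 -0.08259359  0.08702722] ((661.837158203125, -82.54718017578125), (51.97806930541992, 52.668148040771484), 87.57304382324219)
A 128 [0.60404862 0.37680115 0.14504376]
B 121 [0.60494903 0.25049179 0.14423227]
nA 129 [0.68695379 0.36340261 0.1443488 ]
nB 116 [0.67919328 0.23355957 0.1451664 ]
```

View pics/sf.png

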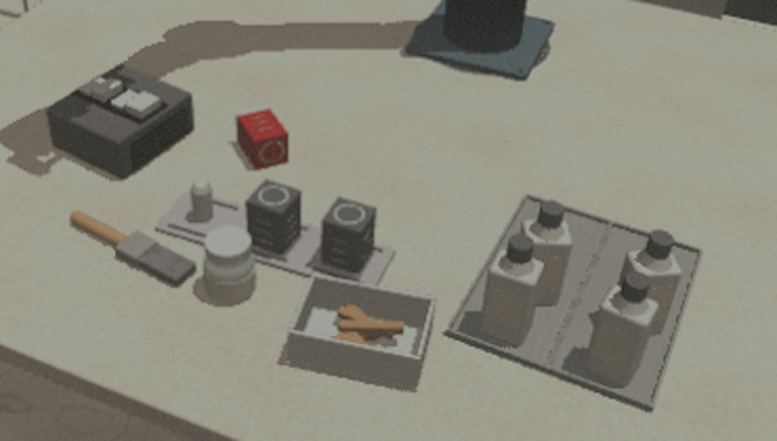

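Final view: beakers seated at (273,215) and (348,233), four bottles upright, jar, basket and brush in place. Stop and cold are up (0.087), run and warm down (0.079). Beaker B has shifted about 7 mm on its peg but is still flat and within tolerance, and the arm is clear.

```bash
python3 -c "
from h import *
print(finish_job())"
```

```text
the job is handed in; nothing more can be done
None
```

I handed the job in at about 54 s, and no verdict came back: by my last camera check, both grey beakers are seated upside down on pegs, all four bottles are standing in the tray, run and warm are down with stop and cold up, and the jar, basket and brush look unmoved.

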